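# Load a pipe in the yoke vise and latch the yoke

## Task

Take the pipe off its angle-iron rest and lay it in the V of the pipe vise, with its middle in the jaws so that it sticks out about equally on both sides. Swing the yoke over it and lower it under control, without letting it drop, until its foot is fully down; then, without lifting the yoke off its seat again, swing the yellow hook up until its nose is fully home over the yoke's lug. Do not drop the pipe, leave the angle grinder, the oil can and the wrench where they are, and let go of everything at the end.

Things in the scene. Friction and masses are not known exactly. Their poses are not given: they have to be found in the camera images.
- vise: Blue yoke pipe vise bolted to the bench, base plate 84 x 190 x 12 mm. Origin: centre of its underside, on the bench. x: pipe axis when clamped; +y: yoke hinge side; -y: hook side; z up. Above the base plate, without yoke and hook, it stands within 22 mm of x = 0, up to 84 mm high, from y = -83 to +73 mm.
- jaw_seat (a point): Where the pipe's middle belongs: on the pipe's axis when it lies in the V, 74 mm above the bench over the vise's origin; axes as the vise's. The V is dark steel, 90 degrees, open upward, 44 mm long along x, its bottom 50 mm and its rims 84 mm above the bench, the rims 34 mm either side.
- yoke (a joint): Angle of the blue yoke (arch with screw and cross bar) about its pin along the vise's x through point yoke_hinge. 0 = down, screw upright over the V; 1.65 = thrown open to its stop on the +y side. 0.85 kg, pivot nearly free: above about 0.65 rad it falls open, below it falls shut. Arch 20 mm thick along x; when down 130 mm wide in y, 162 mm high, its upper jaw 15 mm clear of the pipe.
- yoke_hinge (a point): Centre of the yoke's pin: (0, 56, 62) mm in the vise's frame; does not move.
- screw_grip (a point): On the axis of the yoke's bare screw (18 mm diameter), near the middle of its free length of 54 mm between the boss of the arch (38 mm diameter) and the plain dark head of the screw (16 mm, 26 mm long). Moves with the yoke; with the yoke down it lies at (0, 0, 192) mm in the vise's frame.
- cross_bar (a point): Middle of the cross bar through the screw head, 37 mm further out along the screw than screw_grip. Bar of 10 mm diameter, 124 mm long, at right angles to the screw and to the vise's x, 13 mm balls on its ends. With the yoke down it is level, 229 mm above the bench, and its end stands above the hook, in the way of a gripper coming straight down on it.
- hook (a joint): Angle of the yellow hook about its pin along the vise's x through point hook_hinge. 0 = home, upright, its nose over the lug of the yoke's free foot; grows as it swings outward to the -y side; 1.55 = lying out nearly flat (stop). Stays where it is left (pivot friction 0.075 N m); 2 to 3 N at the tail move it. 18 mm thick along x, 0.16 kg.
- hook_hinge (a point): Centre of the hook's pin: (0, -72, 38) mm in the vise's frame; does not move.
- hook_tail (a point): Middle of the hook's tail, a flat tab 18 mm thick along x, 8 mm the other way and 30 mm long, above the nose and leaning outward. Moves with the hook, 72 mm from its pin; with the hook home it lies at (0, -86.5, 109) mm in the vise's frame.
- pipe: Bare aluminium pipe, 34 mm outside diameter, 240 mm long, about 0.2 kg. Origin at its middle, on its axis; x along its length (both ends alike; it may be turned about its axis).
- rest: Grey rest on which the pipe starts, fixed: flat bar 216 x 45 x 8 mm with two upward V cradles of angle iron at x = +/-95 mm (each 22 mm long, 39 mm high, 28 mm either side of the middle); the pipe is free between them. Origin: centre of its underside; x along the pipe, whose axis is 39 mm above the bench.
- grinder: Bystander: green and black angle grinder lying on the bench, about 290 x 190 x 80 mm. Origin on the bench under its gear head.
- oil_can: Bystander: red can, 70 mm diameter, 115 mm high. Origin at the centre of its underside.
- wrench: Bystander: steel wrench, 200 mm long, lying on the bench. Origin on the bench at its middle.
Things that resemble listed ones, but are neither listed nor needed, are in the scene too. Several things have the shape of the vise; the one meant has the colours described above. There is more than one size of the pipe; the one meant has the size given above.

How it is judged:
By the outcome, as a careful person would: the job done as asked, in the order asked, and still so for the second after the job is handed in, with the robot touching nothing.
It also fails if it takes over 72 s, if anything falls off the work surface, if the arm or the gripper's body presses on something with over 40 N, if the wrist force passes 120 N, or if a joint passes its speed limit or range.

## Robot

A 6-joint arm with a two-finger parallel gripper is mounted at the origin on the work surface. World frame = base frame: x ahead of the robot, y to its left, z up, the work surface at z = 0. Lengths are in m, angles in rad, forces in N, time in s.
With the tool pointing down it reaches from about 0.35 to 0.975 m from the base axis. Payload 4.9 kg.
Tool frame: the origin (TCP) lies at the very end of the fingers, on their centre line; the grasp point (between the pads) lies 19 mm behind it; z points along the fingers, y is the line along which they close (so a half turn about z gives the same grasp; the last joint's range is limited). The gripper opens to 85 mm and grips with 20 to 120 N. Pads are 22 mm wide; open, the fingers measure 114 mm over their backs; the gripper's body (76 mm by 85 mm) begins 54 mm behind the grasp point. The pads swing forward as they close: fully open they stand 13 mm farther back than shut.
Start: joints at [1.205, 0.053, 1.613, -0, 1.476, -0.119], TCP at [0.153, 0.606, 0.231] pointing down, gripper open.
Joint ranges: [-3.01, 3.01], [-1.01, 2.22], [0.06, 2.58], [-1.02, 4.17], [0.09, 2.62], [-3.14, 3.14]. Speed limits (rad/s): [2.57, 2.57, 3.14, 3.14, 3.14, 3.14].

## Interface

Orientations are given as a rotation vector (axis times angle).
In Python, from station import ctrl gives the robot as it stands. The module is installed in compiled form; this text tells all that it offers.
- The arm moves only by the tool jog_arm, never from a script. Its argument "steps" is a list of rows, each an object with "delta_rot": the turn, a rotation vector about the tool's x, y, z in degrees, a list of three; "linear": the shift along the tool's x, y, z in m, a list of three; "grip": the finger opening in m, from 0 to 0.0854. In form: [{"delta_rot": [rx, ry, rz], "linear": [x, y, z], "grip": grip}, ...]. A call has 1 to 10 rows; each row shifts and turns the commanded pose from where the row before left it, along the tool's axes as they then stand; what a row does not reach is not made up. A row lasts 1/10 s, in which the tool goes at most 50 mm and 8.59 degrees, less where a joint would pass 70% of its speed; a pose out of reach is approached as far as the arm can. A call with a gripper value outside its range is refused whole. The fingers move at their own pace and stop on an object; "newtons" is the grip in N (left out, the last holds). Time passes only in rows, so rows that do not move let the fingers close. It gives the time, the measured TCP pose, the force, the opening and the grip force at its end, in the units of the state.
- ctrl.get_obs(): the state, without advancing time (a new reading comes with each control period).
- ctrl.get_image(name): name is "scene" or "top" or "wrist"; returns (picture, depth): 384x512x3 uint8, red, green, blue; 384x512 float32, m along the optical axis (not along the pixel's ray), 0 where there is no reading.
- ctrl.camera_info(name): a dict with "camera_matrix" (3x3 intrinsics, pixels), "R" (3x3) and "t" (3): a world point X has camera coordinates R X + t; the wrist camera has in their place "T_tool_cam" (4x4, takes a point from camera to tool coordinates, whose origin is the TCP and whose axes are the flange's). Camera axes: x right, y down, z forward; pixel columns grow to the right and rows downward; lengths in m; the calibration is good to about 2 mm. A picture is of the moment at which its call begins: read the wrist's pose just before it. camera_info takes no time and is no camera call.
- ctrl.finish_job(): hands the job in; it is judged then, once.
The state is a dict: "t": time; "q": joint angles; "dq": joint speeds; "effort": joint torques, N m; "tool_pos": TCP position; "tool_rot": TCP orientation; "contact_force": force on the tool from outside, world axes, zero at the start; "wrist_torque": the same for the moment, N m; "opening": finger opening in m; "grip_force": force on a finger pad.
Only numpy, scipy, OpenCV 4.12 (cv2) and the standard library are available. Lean on these libraries where they do the work, as an engineer would, in place of code of your own. Each camera call takes 0.05 s, during which the arm holds its last target. There are 200 camera calls.

## Working session

There is one attempt and no reset: what is moved stays moved. The work goes in short steps, Python scripts to look and compute and a tool call to move; the robot and the scene stay as the last step left them, time stands still between calls to the robot, and variables do not carry over. Pictures are saved under pics/ and viewed, at most 10 in all, crops included, and the job is handed in when it is done.

Besides the shell and the picture viewer there is one more tool, called after "Call:" as a command line: name --argument value ..., lists and objects as JSON in quotes. jog_arm: Moves the arm, as the interface text tells. Its arguments: {"type":"object","properties":{"steps":{"type":"array"},"newtons":{"type":"number"}},"required":["steps"]}

```bash
mkdir -p pics
cat > h.py <<'E'
import numpy as np, cv2
from scipy.spatial.transform import Rotation as Ro
from station import ctrl
def cloud(name):
    o=ctrl.get_obs(); im,d=ctrl.get_image(name); c=ctrl.camera_info(name); K=np.array(c["camera_matrix"])
    v,u=np.mgrid[0:384,0:512]; P=np.stack([(u-K[0,2])/K[0,0]*d,(v-K[1,2])/K[1,1]*d,d],-1)
    if "R" in c: W=(P-np.array(c["t"]))@np.array(c["R"])
    else:
        T=np.array(c["T_tool_cam"]); P=P@T[:3,:3].T+T[:3,3]
        W=P@Ro.from_rotvec(o["tool_rot"]).as_matrix().T+o["tool_pos"]
    W[d==0]=np.nan
    return im,W
E
python3 - <<'E'
from h import *
a=[]
for n in("scene","top"):
    im,W=cloud(n); np.savez("pics/"+n,im=im,W=W); a.append(im)
    cv2.imwrite(f"pics/{n}.png",cv2.resize(im[...,::-1],(800,600)))
print(ctrl.get_obs()); print(ctrl.camera_info("top"))
E
```

```text
{'t': 0.1, 'q': array([ 1.20500845e+00,  5.33251832e-02,  1.61415089e+00, -6.86728009e-06,
        1.47596150e+00, -1.18971929e-01]), 'dq': array([-3.97349030e-04, -2.60008225e-04, -4.03318249e-03, -2.50036479e-04,
       -8.80290137e-04,  4.38573328e-05]), 'effort': array([ 7.98740311e-04, -3.94900739e+01, -3.71365213e+01, -1.01634191e-04,
        3.87377993e-03,  6.61911326e-07]), 'tool_pos': array([0.15248459, 0.6055455 , 0.23016811]), 'tool_rot': array([-3.86659394e-01, -3.11726653e+00,  2.81547440e-03]), 'contact_force': array([ 0.20926961,  0.75663917, -0.11976026]), 'wrist_torque': array([-0.00057921, -0.01595953,  0.00695808]), 'grip_force': 0.0, 'opening': 0.08538927143092556}
{'camera_matrix': array([[356.58006418,   0.        , 254.82506866],
       [  0.        , 356.58006418, 193.1578291 ],
       [  0.        ,   0.        ,   1.        ]]), 'R': array([[ 0.02191615, -0.9996389 ,  0.01554827],
       [-0.98954983, -0.02390665, -0.14219567],
       [ 0.14251603, -0.01226941, -0.98971645]]), 't': array([-0.03217464,  0.54571152,  1.22114968])}
```

View pics/scene.png

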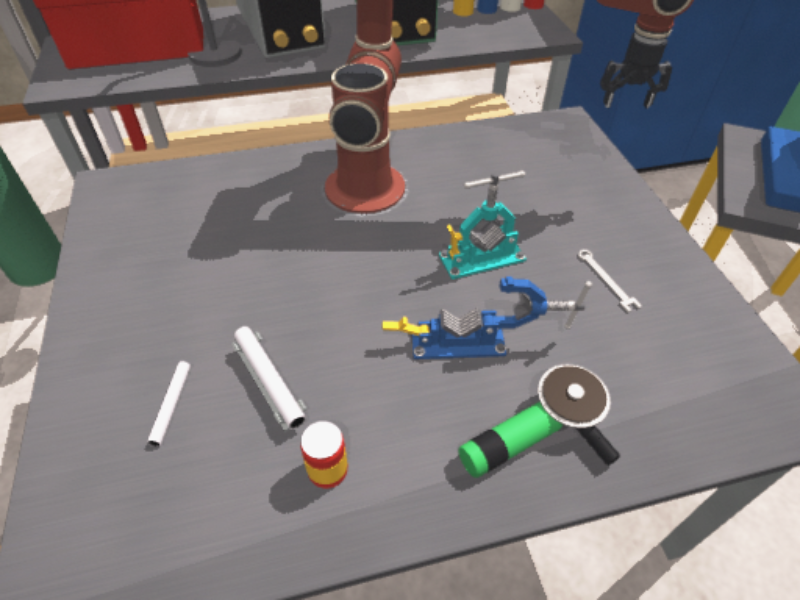

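View pics/top.png

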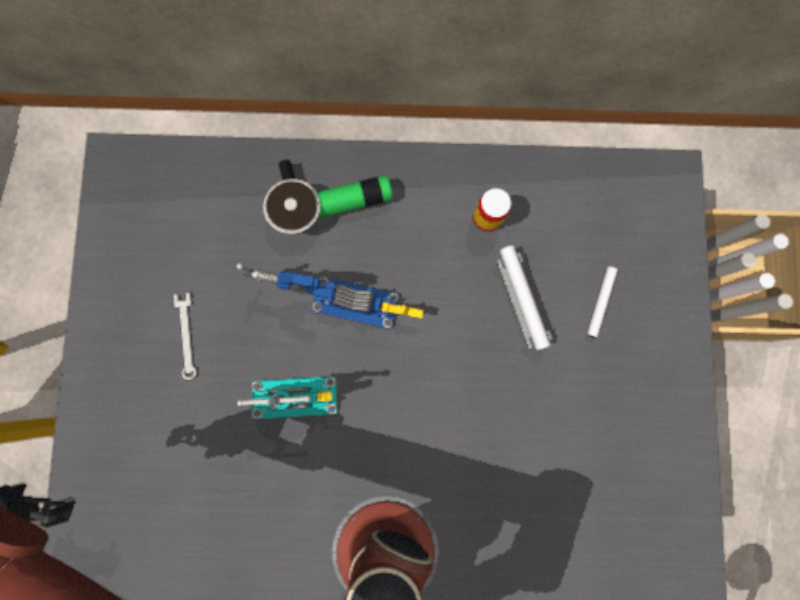

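The scene view shows the blue vise (460,325), its yellow hook out to the left, its yoke thrown open to the right, and the pipe on its rest (268,378). In the top view the vise is at (355,300), the hook at (405,310) and the pipe at (523,297); the teal vise and the thin pipe are decoys.

Run:
```python
from h import *
for n in("top","scene"):
    z=np.load(f"pics/{n}.npz"); im=z["im"];W=z["W"]; hsv=cv2.cvtColor(im,cv2.COLOR_RGB2HSV); H,S,V=cv2.split(hsv)
    ws=(np.abs(W[...,0]-.55)<.45)&(np.abs(W[...,1])<.7)&(W[...,2]<.3)
    print(n,"bench z",np.nanmedian(W[ws&(S<60)&(V<120)][:,2]))
    blue=(H>100)&(H<125)&(S>120)&ws
    print("blue",blue.sum())
    b=blue&(W[...,2]<.02); P=W[b]; r=cv2.minAreaRect(P[:,:2].astype(np.float32)); print("base",r,P[:,2].mean())
    bb=W[blue&(W[...,2]>.02)]; print("blue hi",bb.min(0),bb.max(0))
    y=(H>20)&(H<35)&(S>120)&ws&(W[...,1]>-.2)&(W[...,0]>.35)&(W[...,1]<.05)&(W[...,2]>.01)
    P=W[y]
    if len(P): print("yellow",y.sum(),P.min(0),P.max(0),P.mean(0))
    w=((V>170)&(S<40)&ws&(W[...,2]>.03)&(W[...,1]<-.12)&(W[...,0]<.8)).astype(np.uint8)
    k,l,st,_=cv2.connectedComponentsWithStats(w)
    for i in range(1,k):
        if st[i,4]>60:
            P=W[l==i]; r=cv2.minAreaRect(P[:,:2].astype(np.float32)); print("white",st[i],r,np.median(P,0),P[:,2].max())
            bx=cv2.boxPoints(r); print(bx.round(4).tolist())
    ow=ws&(S<60)&(W[...,1]>.15)&(W[...,2]>.03)&(W[...,0]>.4)&(W[...,0]<.75)
    P=W[ow]; print("greyhi",len(P), P.mean(0) if len(P) else 0, P.min(0),P.max(0))
```

```text
top bench z 0.00013937263184158897
blue 856
base ((0.5565441846847534, 0.11783546954393387), (0.2650589346885681, 0.08477307856082916), 78.28942108154297) 0.01191282692017651
blue hi [ 0.51098139 -0.00254984  0.02005759] [0.5942178  0.23881246 0.18838839]
yellow 155 [ 0.50942306 -0.19976074  0.01027349] [0.76167573 0.02183846 0.07895888] [ 0.55427621 -0.04721836  0.05879432]
white [308 121  19  18 256] ((0.7604583501815796, -0.22491337358951569), (0.06438461691141129, 0.059811610728502274), 54.62546157836914) [ 0.76061099 -0.22618328  0.11558589] 0.12188890357946876
[[0.7174000144004822, -0.2337999939918518], [0.7662000060081482, -0.2685000002384186], [0.8034999966621399, -0.2160000056028366], [0.7547000050544739, -0.18140000104904175]]
white [320 158  32  66 628] ((0.5635068416595459, -0.30302664637565613), (0.23970794677734375, 0.03264429792761803), 19.94850730895996) [ 0.5606237  -0.30179365  0.053931  ] 0.06552896413365511
[[0.44530001282691956, -0.3285999894142151], [0.4564000070095062, -0.35929998755455017], [0.6816999912261963, -0.2775000035762787], [0.6705999970436096, -0.246
[... 665 characters left out ...]
95318   0.05328847] 0.06021271011457203
[[0.44339999556541443, -0.3165000081062317], [0.4577000141143799, -0.3573000133037567], [0.6844000220298767, -0.27799999713897705], [0.6700999736785889, -0.23720000684261322]]
white [193 270  26  23 462] ((0.7606573700904846, -0.22225451469421387), (0.061788059771060944, 0.06140488386154175), 70.41647338867188) [ 0.76247198 -0.22214709  0.11482482] 0.12057826333677583
[[0.7214000225067139, -0.2410999983549118], [0.77920001745224, -0.26170000433921814], [0.7998999953269958, -0.20340000092983246], [0.7421000003814697, -0.18289999663829803]]
greyhi 532 [0.62439669 0.24375362 0.10092607] [0.55227844 0.15471588 0.03961155] [0.74969779 0.31760305 0.17319444]
```

```bash
cat >> h.py <<'E'
import json
def pose(): o=ctrl.get_obs(); return np.array(o["tool_pos"]),Ro.from_rotvec(o["tool_rot"])
def frame(b,yax):   # b: unit vector pointing back along tool (= -tool z); yax: closing direction
    z=-np.array(b,float); z/=np.linalg.norm(z); y=np.array(yax,float); y-=z*(y@z); y/=np.linalg.norm(y)
    return Ro.from_matrix(np.stack([np.cross(y,z),y,z],1))
def plan(wps,p=None,R=None,vmax=.045):  # wps: list of (pos,R,n or None,grip)
    if p is None: p,R=pose()
    out=[]
    for P,Q,n,g in wps:
        P=np.array(P,float)
        alt=Q*Ro.from_rotvec([0,0,np.pi])
        if (R.inv()*alt).magnitude()<(R.inv()*Q).magnitude(): Q=alt
        w=(R.inv()*Q).as_rotvec()
        if n is None: n=int(max(1,np.ceil(np.linalg.norm(P-p)/vmax),np.ceil(np.degrees(np.linalg.norm(w))/8)))
        for k in range(n):
            Rk=R*Ro.from_rotvec(w*k/n)
            d=Rk.inv().apply((P-p)/n)
            out.append({"delta_rot":[round(float(x),1) for x in np.degrees(w/n)],"linear":[round(float(x),4) for x in d],"grip":g})
        p,R=P,Q
    for i in range(0,len(out),10): print(json.dumps(out[i:i+10]).replace('"delta_rot"','R'))
    return p,R
E
python3 - <<'E'
from h import *
R=frame([0,0,1],[-.337,.9415,0])
plan([((.19,.56,.42),R,None,.0854),((.50,.04,.42),R,None,.0854)])
E
```

```text
[{R: [-0.0, -0.0, -6.8], "linear": [-0.0095, -0.0071, -0.038], "grip": 0.0854}, {R: [-0.0, -0.0, -6.8], "linear": [-0.0086, -0.0081, -0.038], "grip": 0.0854}, {R: [-0.0, -0.0, -6.8], "linear": [-0.0076, -0.0091, -0.038], "grip": 0.0854}, {R: [-0.0, -0.0, -6.8], "linear": [-0.0065, -0.0099, -0.038], "grip": 0.0854}, {R: [-0.0, -0.0, -6.8], "linear": [-0.0053, -0.0106, -0.038], "grip": 0.0854}, {R: [0.0, 0.0, 0.0], "linear": [-0.0083, -0.0424, 0.0], "grip": 0.0854}, {R: [0.0, 0.0, 0.0], "linear": [-0.0083, -0.0424, 0.0], "grip": 0.0854}, {R: [0.0, 0.0, 0.0], "linear": [-0.0083, -0.0424, 0.0], "grip": 0.0854}, {R: [0.0, 0.0, 0.0], "linear": [-0.0083, -0.0424, 0.0], "grip": 0.0854}, {R: [0.0, 0.0, 0.0], "linear": [-0.0083, -0.0424, 0.0], "grip": 0.0854}]
[{R: [0.0, 0.0, 0.0], "linear": [-0.0083, -0.0424, 0.0], "grip": 0.0854}, {R: [0.0, 0.0, 0.0], "linear": [-0.0083, -0.0424, 0.0], "grip": 0.0854}, {R: [0.0, 0.0, 0.0], "linear": [-0.0083, -0.0424, 0.0], "grip": 0.0854}, {R: [0.0, 0.0, 0.0], "linear": [-0.0083, -0.0424, 0.0], "grip": 0.0854}, {R: [0.0, 0.0, 0.0], "linear": [-0.0083, -0.0424, 0.0], "grip": 0.0854}, {R: [0.0, 0.0, 0.0], "linear": [-0.0083, -0.0424, 0.0], "grip": 0.0854}, {R: [0.0, 0.0, 0.0], "linear": [-0.0083, -0.0424, 0.0], "grip": 0.0854}, {R: [0.0, 0.0, 0.0], "linear": [-0.0083, -0.0424, 0.0], "grip": 0.0854}, {R: [0.0, 0.0, 0.0], "linear": [-0.0083, -0.0424, 0.0], "grip": 0.0854}]
```

Call:
jog_arm --steps '[{"delta_rot":[0,0,-6.8],"linear":[-0.0095,-0.007,-0.038],"grip":0.0854},{"delta_rot":[0,0,-6.8],"linear":[-0.0085,-0.008,-0.038],"grip":0.0854},{"delta_rot":[0,0,-6.8],"linear":[-0.0075,-0.009,-0.038],"grip":0.0854},{"delta_rot":[0,0,-6.8],"linear":[-0.0065,-0.01,-0.038],"grip":0.0854},{"delta_rot":[0,0,-6.8],"linear":[-0.0055,-0.0105,-0.038],"grip":0.0854},{"delta_rot":[0,0,0],"linear":[-0.008,-0.042,0],"grip":0.0854},{"delta_rot":[0,0,0],"linear":[-0.008,-0.042,0],"grip":0.0854},{"delta_rot":[0,0,0],"linear":[-0.008,-0.042,0],"grip":0.0854},{"delta_rot":[0,0,0],"linear":[-0.008,-0.042,0],"grip":0.0854},{"delta_rot":[0,0,0],"linear":[-0.008,-0.042,0],"grip":0.0854}]'

```text
t: 1.1
tool_pos: [0.2996, 0.3751, 0.4208]
tool_rot: [0.542, -3.094, 0.001]
contact_force: [0.4, -0.2, -0.7]
opening: 0.0852
grip_force: 0.0
```

Call:
jog_arm --steps '[{"delta_rot":[0,0,0],"linear":[-0.008,-0.042,0],"grip":0.0854},{"delta_rot":[0,0,0],"linear":[-0.008,-0.042,0],"grip":0.0854},{"delta_rot":[0,0,0],"linear":[-0.008,-0.042,0],"grip":0.0854},{"delta_rot":[0,0,0],"linear":[-0.008,-0.042,0],"grip":0.0854},{"delta_rot":[0,0,0],"linear":[-0.008,-0.042,0],"grip":0.0854},{"delta_rot":[0,0,0],"linear":[-0.008,-0.042,0],"grip":0.0854},{"delta_rot":[0,0,0],"linear":[-0.008,-0.042,0],"grip":0.0854},{"delta_rot":[0,0,0],"linear":[-0.008,-0.042,0],"grip":0.0854},{"delta_rot":[0,0,0],"linear":[-0.008,-0.042,0],"grip":0.0854},{"delta_rot":[0,0,0],"linear":[0,0,0],"grip":0.0854}]'

```text
t: 2.1
tool_pos: [0.4967, 0.0419, 0.4195]
tool_rot: [0.532, -3.093, 0.001]
contact_force: [-0.1, 0.8, 0.6]
opening: 0.0854
grip_force: 0.0
```

Run:
```python
from h import *
print(pose()[0], ctrl.camera_info("wrist")["T_tool_cam"])
im,W=cloud("wrist"); np.savez("pics/w1",im=im,W=W)
cv2.imwrite("pics/w1.png",cv2.resize(im[...,::-1],(800,600)))
```

```text
[0.49666757 0.04190022 0.41951225] [[-8.82192973e-04 -9.57797682e-01 -2.87441859e-01  7.27769081e-02]
 [ 9.99999604e-01 -8.11883031e-04 -3.63805531e-04  1.04105566e-03]
 [ 1.15082927e-04 -2.87442066e-01  9.57798019e-01 -1.41073295e-01]
 [ 0.00000000e+00  0.00000000e+00  0.00000000e+00  1.00000000e+00]]
```

View pics/w1.png

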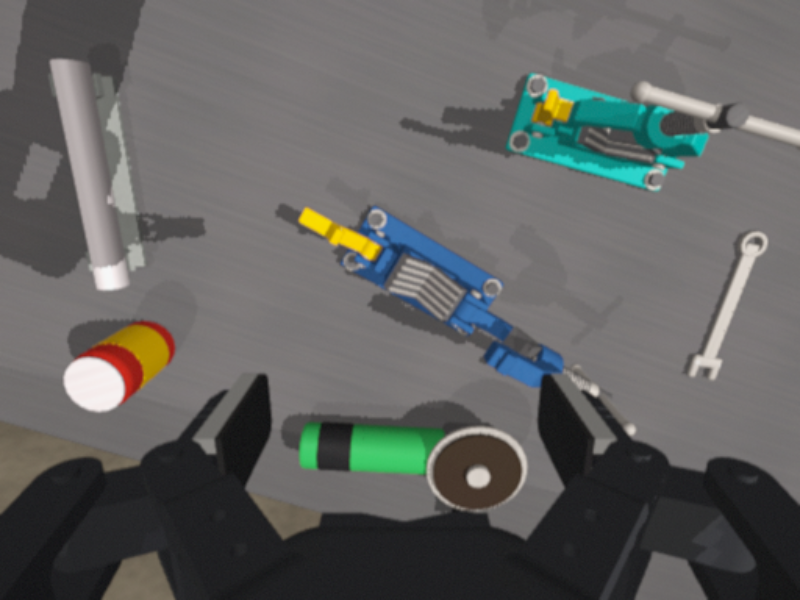

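The wrist view shows the V at (430,285), the base bolts at (376,218), (350,262) and (492,287), the hook at (340,235) and the yoke at (525,365) with its screw to (630,430).

Run:
```python
from h import *
z=np.load("pics/w1.npz"); im=z["im"];W=z["W"]; H,S,V=cv2.split(cv2.cvtColor(im,cv2.COLOR_RGB2HSV))
blue=(H>103)&(H<125)&(S>130)&(W[...,1]>-.1)
k,l,st,_=cv2.connectedComponentsWithStats(blue.astype(np.uint8))
blue&=np.isin(l,[i for i in range(1,k) if st[i,4]>25])
pl=blue&(abs(W[...,2]-.012)<.004); P=W[pl]; r=cv2.minAreaRect(P[:,:2].astype(np.float32)); print(r); print(cv2.boxPoints(r))
# bolts: ring pixels near plate
rs=(W[...,2]>.016)&(W[...,2]<.035)&(S<60)&(abs(W[...,0]-.55)<.13)&(abs(W[...,1]-.08)<.13)&(V>90)
k,l,st,_=cv2.connectedComponentsWithStats(rs.astype(np.uint8))
for i in range(1,k):
    if st[i,4]>12: print("bolt",st[i],W[l==i].mean(0))
y=(H>20)&(H<35)&(S>130)&(abs(W[...,1])<.1)&(W[...,0]>.48)&(W[...,0]<.62); 
k,l,st,_=cv2.connectedComponentsWithStats(y.astype(np.uint8)); i=1+st[1:,4].argmax(); Y=W[l==i]
print("hook",cv2.minAreaRect(Y[:,:2].astype(np.float32)),Y.min(0),Y.max(0))
hi=blue&(W[...,2]>.03)&(W[...,1]>.14); print("arch",cv2.minAreaRect(W[hi][:,:2].astype(np.float32)),W[hi].min(0),W[hi].max(0))
g=(S<60)&(W[...,2]>.06)&(W[...,1]>.17)&(W[...,0]>.5)&(W[...,0]<.72); G=W[g]; print("screw/bar",len(G),G.min(0),G.max(0))
for zz in np.arange(.06,.18,.01):
    q=G[abs(G[:,2]-zz)<.005]; 
    if len(q): print(round(zz,3),len(q),q.mean(0),q.min(0)[:2],q.max(0)[:2])
# V grey: dark between
v=(S<70)&(W[...,2]>.045)&(W[...,2]<.09)&(abs(W[...,1]-.08)<.05)&(abs(W[...,0]-.56)<.06); Q=W[v]
print("V",cv2.minAreaRect(Q[:,:2].astype(np.float32)),Q.max(0))
gr=(H>50)&(H<70)&(S>120)&(W[...,2]>.02)&(W[...,0]>.5); print("grinder",W[gr].min(0),W[gr].max(0))
t=np.load("pics/top.npz"); T=t["W"]; m=(T[...,0]>.66)&(T[...,0]<.9)&(T[...,1]>-.05)&(T[...,1]<.3)&(T[...,2]>.02); print("near-top",T[m].min(0),T[m].max(0))
```

```text
((0.5477412939071655, 0.08482383191585541), (0.18730664253234863, 0.08227881789207458), 78.7655258178711)
[[ 0.48914424  0.00098006]
 [ 0.5698464  -0.01504988]
 [ 0.6063384   0.16866761]
 [ 0.5256362   0.18469754]]
bolt [236 136  10   9  62] [0.50244856 0.00966118 0.01902772]
bolt [221 164   8   8  35] [ 0.56351438 -0.00235797  0.01952336]
bolt [311 181   9   8  55] [0.53529424 0.17199125 0.01926928]
hook ((0.5347622632980347, -0.02804362028837204), (0.10295460373163223, 0.03653093799948692), 78.701904296875) [ 0.50957813 -0.08060145 -0.00306445] [0.55252707 0.02505594 0.07909377]
arch ((0.5686279535293579, 0.18976059556007385), (0.10745036602020264, 0.0380999818444252), 79.02117156982422) [0.53972803 0.14005351 0.03122533] [0.58008988 0.24391292 0.18584771]
screw/bar 960 [0.55253931 0.18237264 0.06016679] [0.71974513 0.3204652  0.17147623]
0.06 147 [0.69946828 0.23502723 0.06366762] [0.58797672 0.18237264] [0.71956654 0.30471771]
0.07 183 [0.69882326 0.22833399 0.06731199] [0.56092084 0.18462224] [0.71974513 0.30561138]
0.08 4 [0.58804497 0.30573177 0.0773267 ] [0.58759678 0.3032313
[... 447 characters left out ...]
0.19127325] [0.59352223 0.31012259]
0.14 57 [0.57180341 0.23928231 0.13817578] [0.55381881 0.19139838] [0.59308822 0.31218526]
0.15 26 [0.59108516 0.30816275 0.15022181] [0.58921274 0.30506147] [0.59389654 0.31299585]
0.16 20 [0.59090121 0.3088086  0.16057794] [0.58799104 0.30616965] [0.59414969 0.3154076 ]
0.17 42 [0.59230274 0.31085965 0.16870999] [0.58825436 0.30545062] [0.59740436 0.31701807]
V ((0.548721194267273, 0.08700870722532272), (0.08538224548101425, 0.044434309005737305), 78.94281768798828) [0.57668096 0.12965988 0.08384068]
grinder [0.73917272 0.0064547  0.02013941] [0.83899971 0.18408889 0.06004479]
near-top [0.69139611 0.00327833 0.02004849] [0.8786822  0.29328893 0.08261184]
```

Run:
```python
from h import *
z=np.load("pics/w1.npz"); W=z["W"]
m=(W[...,2]>.043)&(W[...,2]<.065)&(W[...,1]<-.2)&(W[...,0]<.72)
k,l,st,_=cv2.connectedComponentsWithStats(m.astype(np.uint8)); i=1+st[1:,4].argmax(); P=W[l==i]
print(len(P),cv2.minAreaRect(P[:,:2].astype(np.float32)),P[:,2].max())
a=np.radians(19.7); d=np.array([np.cos(a),np.sin(a),0])
R=frame([0,0,1],[-np.sin(a),np.cos(a),0]); c=np.array([.5636,-.3025,0])+.05*d
p,r=plan([(c+[0,0,.15],R,None,.0854),(c+[0,0,.018],R,5,.0854)])
```

```text
2793 ((0.5643413662910461, -0.2992178797721863), (0.23987439274787903, 0.03248818591237068), 20.230154037475586) 0.05644882299547327
[{R: [0.0, -0.0, -0.0], "linear": [0.0002, -0.0349, 0.027], "grip": 0.0854}, {R: [0.0, -0.0, -0.0], "linear": [0.0002, -0.0349, 0.027], "grip": 0.0854}, {R: [0.0, -0.0, -0.0], "linear": [0.0002, -0.0349, 0.027], "grip": 0.0854}, {R: [0.0, -0.0, -0.0], "linear": [0.0002, -0.0349, 0.027], "grip": 0.0854}, {R: [0.0, -0.0, -0.0], "linear": [0.0002, -0.0349, 0.027], "grip": 0.0854}, {R: [0.0, -0.0, -0.0], "linear": [0.0002, -0.0349, 0.027], "grip": 0.0854}, {R: [0.0, -0.0, -0.0], "linear": [0.0003, -0.0349, 0.027], "grip": 0.0854}, {R: [0.0, -0.0, -0.0], "linear": [0.0003, -0.0349, 0.027], "grip": 0.0854}, {R: [0.0, -0.0, -0.0], "linear": [0.0003, -0.0349, 0.027], "grip": 0.0854}, {R: [0.0, -0.0, -0.0], "linear": [0.0003, -0.0349, 0.027], "grip": 0.0854}]
[{R: [0.0, 0.0, 0.0], "linear": [0.0, 0.0, 0.0264], "grip": 0.0854}, {R: [0.0, 0.0, 0.0], "linear": [0.0, 0.0, 0.0264], "grip": 0.0854}, {R: [0.0, 0.0, 0.0], "linear": [0.0, 0.0, 0.0264], "grip": 0.0854}, {R: [0.0, 0.0, 0.0], "linear": [0.0, 0.0, 0.0264], "grip": 0.0854}, {R: [0.0, 0.0, 0.0], "linear": [0.0, 0.0, 0.0264], "grip": 0.0854}]
```

Call:
jog_arm --steps '[{"delta_rot":[0,0,0],"linear":[0,-0.035,0.027],"grip":0.0854},{"delta_rot":[0,0,0],"linear":[0,-0.035,0.027],"grip":0.0854},{"delta_rot":[0,0,0],"linear":[0,-0.035,0.027],"grip":0.0854},{"delta_rot":[0,0,0],"linear":[0,-0.035,0.027],"grip":0.0854},{"delta_rot":[0,0,0],"linear":[0,-0.035,0.027],"grip":0.0854},{"delta_rot":[0,0,0],"linear":[0,-0.035,0.027],"grip":0.0854},{"delta_rot":[0,0,0],"linear":[0,-0.035,0.027],"grip":0.0854},{"delta_rot":[0,0,0],"linear":[0,-0.035,0.027],"grip":0.0854},{"delta_rot":[0,0,0],"linear":[0,-0.035,0.027],"grip":0.0854},{"delta_rot":[0,0,0],"linear":[0,-0.033,0.027],"grip":0.0854}]'

```text
t: 3.15
tool_pos: [0.6142, -0.2815, 0.1503]
tool_rot: [-0.544, 3.094, 0.001]
contact_force: [0.3, 0.7, 1.0]
opening: 0.0855
grip_force: 0.0
```

Call:
jog_arm --steps '[{"delta_rot":[0,0,0],"linear":[0,0,0],"grip":0.0854},{"delta_rot":[0,0,0],"linear":[0,0,0.026],"grip":0.0854},{"delta_rot":[0,0,0],"linear":[0,0,0.026],"grip":0.0854},{"delta_rot":[0,0,0],"linear":[0,0,0.026],"grip":0.0854},{"delta_rot":[0,0,0],"linear":[0,0,0.026],"grip":0.0854},{"delta_rot":[0,0,0],"linear":[0,0,0.026],"grip":0.0854},{"delta_rot":[0,0,0],"linear":[0,0,0],"grip":0.0854}]'

```text
t: 3.85
tool_pos: [0.6112, -0.2781, 0.0177]
tool_rot: [0.543, -3.089, -0.009]
contact_force: [-0.1, 0.4, -1.1]
opening: 0.0857
grip_force: 0.0
```

Run:
```python
from h import *
a=np.radians(19.9); d=np.array([np.cos(a),np.sin(a)]); n=np.array([-d[1],d[0]])
p,R=pose(); e=p[:2]-[.5638,-.3018]; print(p, "along",e@d,"across",e@n, R.as_matrix()[:,1])
im,W=cloud("wrist"); cv2.imwrite("pics/w2.png",im[...,::-1])
```

```text
[ 0.61118769 -0.27811239  0.01768216] along 0.05262085991497827 across 0.006143374073275042 [-0.34132593  0.93992365  0.00633617]
```

View pics/w2.png

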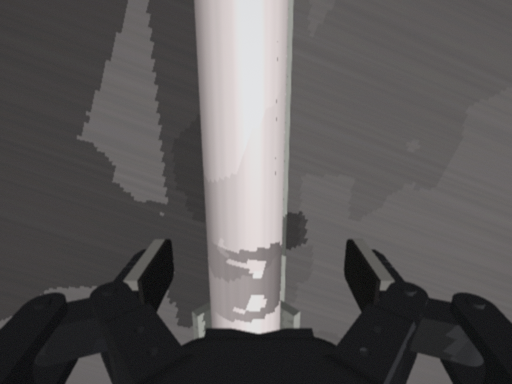

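The pipe (columns 207–283) lies about 14 px off the fingers' centre at about 259, which agrees with the computed 6 mm; I'll shift, grip and lift.

Call:
jog_arm --steps '[{"delta_rot":[0,0,0],"linear":[0,-0.006,0],"grip":0.0854},{"delta_rot":[0,0,0],"linear":[0,0,0],"grip":0.03},{"delta_rot":[0,0,0],"linear":[0,0,0],"grip":0.03},{"delta_rot":[0,0,0],"linear":[0,0,0],"grip":0.03},{"delta_rot":[0,0,0],"linear":[0,0,0],"grip":0.03},{"delta_rot":[0,0,0],"linear":[0,0,0],"grip":0.03},{"delta_rot":[0,0,0],"linear":[0,0,0],"grip":0.03},{"delta_rot":[0,0,0],"linear":[0,0,0],"grip":0.03}]' --newtons 90

```text
t: 4.7
tool_pos: [0.6148, -0.2838, 0.0227]
tool_rot: [0.541, -3.092, -0.012]
contact_force: [-6.7, 12.4, 12.1]
opening: 0.0319
grip_force: 84.6
```

Call:
jog_arm --steps '[{"delta_rot":[0,0,0],"linear":[0,0,0],"grip":0.03},{"delta_rot":[0,0,0],"linear":[0,0,-0.01],"grip":0.03},{"delta_rot":[0,0,0],"linear":[0,0,-0.02],"grip":0.03},{"delta_rot":[0,0,0],"linear":[0,0,-0.03],"grip":0.03},{"delta_rot":[0,0,0],"linear":[0,0,-0.03],"grip":0.03},{"delta_rot":[0,0,0],"linear":[0,0,-0.03],"grip":0.03},{"delta_rot":[0,0,0],"linear":[0,0,-0.03],"grip":0.03},{"delta_rot":[0,0,0],"linear":[0,0,-0.02],"grip":0.03},{"delta_rot":[0,0,0],"linear":[0,0,0],"grip":0.03}]'

```text
t: 5.6
tool_pos: [0.6175, -0.2887, 0.1962]
tool_rot: [-0.54, 3.089, -0.009]
contact_force: [1.0, -0.5, -2.2]
opening: 0.0322
grip_force: 84.3
```

Run:
```python
from h import *
p,R=pose(); print(p,R.as_rotvec(),ctrl.get_obs()["contact_force"])
im,W=cloud("scene")
w=(W[...,2]>p[2]-.02)&(W[...,2]<p[2]+.06)&(W[...,1]<-.1)&(W[...,0]>.4)&(W[...,0]<.75)
H,S,V=cv2.split(cv2.cvtColor(im,cv2.COLOR_RGB2HSV)); w&=(V>150)&(S<40)
k,l,st,_=cv2.connectedComponentsWithStats(w.astype(np.uint8))
P=W[w]; 
u,s,vt=np.linalg.svd(P-P.mean(0),full_matrices=False); d=vt[0]*np.sign(vt[0][0]); t=(P-P.mean(0))@d
print(len(P),"dir",d,"ends",P.mean(0)+d*t.min(),P.mean(0)+d*t.max(),"len",np.ptp(t), "mid z",)
mid=P.mean(0)+d*(t.min()+t.max())/2; print("mid",mid,"grip offset along",(p-mid)@d)
vx=np.array([.981,-.195,0]); vy=np.array([.195,.981,0])
```

```text
[ 0.61750436 -0.28865744  0.19618012] [-0.54030425  3.08860111 -0.00859154] [ 0.97224712 -0.54049978 -2.19969678]
409 dir [0.93694654 0.34896797 0.01877577] ends [ 0.45729208 -0.34989249  0.22181021] [ 0.68201061 -0.26619554  0.22631342] len 0.2398413553800477 mid z
mid [ 0.56965134 -0.30804402  0.22406181] grip offset along 0.05107751204621548
```

```bash
cat >> h.py <<'E'
O=np.array([.548,.0862,0]); vx=np.array([.981,-.195,0]); vy=np.array([.195,.981,0]); vz=np.array([0,0,1.])
def V(x,y,z): return O+(x*vx+y*vy)/1000+vz*z/1000
E
python3 - <<'E'
from h import *
R=frame([0,0,1],vy)
print(V(51.5,0,200))
plan([(V(51.5,0,200),R,9,.03),(V(51.5,0,110),R,4,.03)])
E
```

```text
[0.5985215 0.0761575 0.2      ]
[{R: [-0.0, 0.0, 3.5], "linear": [-0.0119, 0.0387, -0.0008], "grip": 0.03}, {R: [-0.0, 0.0, 3.5], "linear": [-0.0095, 0.0394, -0.0008], "grip": 0.03}, {R: [-0.0, 0.0, 3.5], "linear": [-0.0071, 0.0399, -0.0008], "grip": 0.03}, {R: [-0.0, 0.0, 3.5], "linear": [-0.0047, 0.0402, -0.0008], "grip": 0.03}, {R: [-0.0, 0.0, 3.5], "linear": [-0.0023, 0.0404, -0.0008], "grip": 0.03}, {R: [-0.0, 0.0, 3.5], "linear": [0.0002, 0.0405, -0.0008], "grip": 0.03}, {R: [-0.0, 0.0, 3.5], "linear": [0.0026, 0.0404, -0.0008], "grip": 0.03}, {R: [-0.0, 0.0, 3.5], "linear": [0.005, 0.0402, -0.0008], "grip": 0.03}, {R: [-0.0, 0.0, 3.5], "linear": [0.0075, 0.0398, -0.0008], "grip": 0.03}, {R: [0.0, 0.0, 0.0], "linear": [0.0, 0.0, 0.0225], "grip": 0.03}]
[{R: [0.0, 0.0, 0.0], "linear": [0.0, 0.0, 0.0225], "grip": 0.03}, {R: [0.0, 0.0, 0.0], "linear": [0.0, 0.0, 0.0225], "grip": 0.03}, {R: [0.0, 0.0, 0.0], "linear": [0.0, 0.0, 0.0225], "grip": 0.03}]
```

Call:
jog_arm --steps '[{"delta_rot":[0,0,3.5],"linear":[-0.012,0.0385,-0.001],"grip":0.03},{"delta_rot":[0,0,3.5],"linear":[-0.0095,0.0395,-0.001],"grip":0.03},{"delta_rot":[0,0,3.5],"linear":[-0.007,0.04,-0.001],"grip":0.03},{"delta_rot":[0,0,3.5],"linear":[-0.0045,0.04,-0.001],"grip":0.03},{"delta_rot":[0,0,3.5],"linear":[-0.0025,0.0405,-0.001],"grip":0.03},{"delta_rot":[0,0,3.5],"linear":[0,0.0405,-0.001],"grip":0.03},{"delta_rot":[0,0,3.5],"linear":[0.0025,0.0405,-0.001],"grip":0.03},{"delta_rot":[0,0,3.5],"linear":[0.005,0.04,0],"grip":0.03},{"delta_rot":[0,0,3.5],"linear":[0.0075,0.04,0],"grip":0.03},{"delta_rot":[0,0,0],"linear":[0,0,0],"grip":0.03}]'

```text
t: 6.65
tool_pos: [0.5974, 0.081, 0.1955]
tool_rot: [-0.311, -3.122, -0.002]
contact_force: [-0.4, 0.2, -2.5]
opening: 0.0318
grip_force: 84.4
```

Call:
jog_arm --steps '[{"delta_rot":[0,0,0],"linear":[0,0,0.02],"grip":0.03},{"delta_rot":[0,0,0],"linear":[0,0,0.03],"grip":0.03},{"delta_rot":[0,0,0],"linear":[0,0,0.03],"grip":0.03},{"delta_rot":[0,0,0],"linear":[0,0,0.01],"grip":0.03},{"delta_rot":[0,0,0],"linear":[0,0,0],"grip":0.03},{"delta_rot":[0,0,0],"linear":[0,0,0],"grip":0.03}]'

```text
t: 7.25
tool_pos: [0.5996, 0.0764, 0.1089]
tool_rot: [0.319, 3.125, -0.0]
contact_force: [0.6, -0.8, -1.8]
opening: 0.0319
grip_force: 84.5
```

Run:
```python
from h import *
p,R=pose(); t=V(51.5,0,110); print(p,"err world",p-t,"tool-axes to go",R.inv().apply(t-p), np.degrees((R.inv()*frame([0,0,1],vy)).as_rotvec()), "loc",(p-O)@vx,(p-O)@vy)
im,W=cloud("scene"); H,S,Vv=cv2.split(cv2.cvtColor(im,cv2.COLOR_RGB2HSV))
w=(W[...,2]>p[2]-.005)&(W[...,2]<p[2]+.045)&(Vv>150)&(S<40)&(abs((W-O)@vy)<.03)&(abs((W-O)@vx)<.15)
P=W[w];a=(P-O)@vx; b=(P-O)@vy; print(len(P),"along",a.min(),a.max(),"slope/mid y",np.polyfit(a,b,1),"z",np.polyfit(a,P[:,2],1))
im,W=cloud("top"); H,S,Vv=cv2.split(cv2.cvtColor(im,cv2.COLOR_RGB2HSV))
w=(W[...,2]>p[2]-.005)&(W[...,2]<p[2]+.045)&(Vv>150)&(S<40)&(abs((W-O)@vy)<.03)&(abs((W-O)@vx)<.15)
P=W[w];a=(P-O)@vx; b=(P-O)@vy; print(len(P),"along",a.min(),a.max(),"slope/mid y",np.polyfit(a,b,1),"z",np.polyfit(a,P[:,2],1))
```

```text
[0.59964789 0.07643399 0.10888259] err world [ 0.00112639  0.00027649 -0.00111741] tool-axes to go [ 0.0010465  -0.00049832 -0.00111817] [ 3.91432377e-04  4.16236635e-02 -4.12325029e-01] loc 0.05257095224593846 0.0004908792232973844
293 along -0.11809158443624909 0.1210228966709635 slope/mid y [ 0.03288612 -0.0041304 ] z [0.02021029 0.13706596]
58 along 0.013159499321175884 0.03648154206342178 slope/mid y [-0.48981031  0.00900335] z [-0.05974805  0.141552  ]
```

Call:
jog_arm --steps '[{"delta_rot":[0,0,0],"linear":[0.001,-0.0005,0.015],"grip":0.03},{"delta_rot":[0,0,0],"linear":[0,0,0.015],"grip":0.03},{"delta_rot":[0,0,0],"linear":[0,0,0.01],"grip":0.03},{"delta_rot":[0,0,0],"linear":[0,0,0.005],"grip":0.03},{"delta_rot":[0,0,0],"linear":[0,0,0.003],"grip":0.03},{"delta_rot":[0,0,0],"linear":[0,0,0],"grip":0.03}]'

```text
t: 7.95
tool_pos: [0.5979, 0.0763, 0.06]
tool_rot: [-0.318, -3.125, 0.001]
contact_force: [-0.4, -0.7, -1.8]
opening: 0.0321
grip_force: 84.9
```

Call:
jog_arm --steps '[{"delta_rot":[0,0,0],"linear":[0,0,0.001],"grip":0.03},{"delta_rot":[0,0,0],"linear":[0,0,0.001],"grip":0.03},{"delta_rot":[0,0,0],"linear":[0,0,0],"grip":0.03}]'

```text
t: 8.25
tool_pos: [0.5987, 0.0763, 0.0595]
tool_rot: [0.318, 3.124, -0.001]
contact_force: [-2.7, -1.7, 3.7]
opening: 0.0318
grip_force: 85.1
```

Call:
jog_arm --steps '[{"delta_rot":[0,0,0],"linear":[0,0,0.001],"grip":0.03},{"delta_rot":[0,0,0],"linear":[0,0,0],"grip":0.03},{"delta_rot":[0,0,0],"linear":[0,0,0],"grip":0.034},{"delta_rot":[0,0,0],"linear":[0,0,0],"grip":0.038},{"delta_rot":[0,0,0],"linear":[0,0,0],"grip":0.045},{"delta_rot":[0,0,0],"linear":[0,0,0],"grip":0.06},{"delta_rot":[0,0,0],"linear":[0,0,0],"grip":0.07},{"delta_rot":[0,0,0],"linear":[0,0,0],"grip":0.07}]' --newtons 20

```text
t: 9.05
tool_pos: [0.598, 0.0766, 0.0571]
tool_rot: [-0.319, -3.125, -0.0]
contact_force: [0.4, 0.3, 0.1]
opening: 0.07
grip_force: 0.0
```

Call:
jog_arm --steps '[{"delta_rot":[0,0,0],"linear":[0,0,-0.01],"grip":0.07},{"delta_rot":[0,0,0],"linear":[0,0,-0.03],"grip":0.07},{"delta_rot":[0,0,0],"linear":[0,0,-0.045],"grip":0.06},{"delta_rot":[0,0,0],"linear":[0,0,-0.045],"grip":0.06},{"delta_rot":[0,0,0],"linear":[0,0,-0.045],"grip":0.05},{"delta_rot":[0,0,0],"linear":[0,0,-0.045],"grip":0.05},{"delta_rot":[0,0,0],"linear":[0,0,-0.02],"grip":0.05},{"delta_rot":[0,0,0],"linear":[0,0,0],"grip":0.05}]'

```text
t: 9.85
tool_pos: [0.6, 0.0766, 0.3038]
tool_rot: [0.317, 3.115, 0.002]
contact_force: [0.0, 0.2, 0.2]
opening: 0.05
grip_force: 0.0
```

Run:
```python
from h import *
p,R=pose(); print(p)
for n in("scene","top"):
    im,W=cloud(n); H,S,Vv=cv2.split(cv2.cvtColor(im,cv2.COLOR_RGB2HSV))
    w=(W[...,2]>.07)&(W[...,2]<.1)&(Vv>130)&(S<40)&(abs((W-O)@vy)<.03)&(abs((W-O)@vx)<.15)
    P=W[w];a=(P-O)@vx; b=(P-O)@vy; print(len(P),"along",a.min(),a.max(),"y",b.min(),b.max(),np.polyfit(a,b,1),"z",P[:,2].max(),np.polyfit(a,P[:,2],1))
# yoke plan
def rot(y,z,th): # point given at yoke=0 in (y,z) -> at th
    c,s=np.cos(th),np.sin(th); dy,dz=y-56,z-62; return 56+dy*c+dz*s, 62-dy*s+dz*c
for th in (1.65,1.2,.65,0): print(th,np.round(rot(-32,229,th)))
g=rot(-32,229,1.65)
ba=np.radians(40); b=np.cos(ba)*vy+np.sin(ba)*vz
R1=frame(b,vx); G=V(0,*g); T=G-b*.014
print("pre",T+b*.1,"tcp",T)
plan([(T+b*.1,R1,None,.05),(T,R1,4,.05)])
```

```text
[0.60004389 0.07658433 0.30381645]
714 along -0.11921862223157263 0.12047134430931625 y -0.02977770655903025 0.029410221509157085 [-0.00084242 -0.00362267] z 0.09502572158264327 [0.00321653 0.08635038]
101 along 0.03490930347293392 0.09194029772007606 y -0.015099481000191149 0.011842207631157311 [ 0.14804675 -0.00991083] z 0.09638221274384902 [-0.01949763  0.09006931]
1.65 [229. 137.]
1.2 [180. 205.]
0.65 [ 87. 248.]
0 [-32. 229.]
pre [0.60558719 0.37590786 0.19179067] tcp [0.59064932 0.3007589  0.12751191]
[{R: [3.0, -3.0, 6.4], "linear": [0.0041, 0.0227, 0.0081], "grip": 0.05}, {R: [3.0, -3.0, 6.4], "linear": [0.007, 0.0224, 0.0067], "grip": 0.05}, {R: [3.0, -3.0, 6.4], "linear": [0.0098, 0.0218, 0.0051], "grip": 0.05}, {R: [3.0, -3.0, 6.4], "linear": [0.0124, 0.0208, 0.0034], "grip": 0.05}, {R: [3.0, -3.0, 6.4], "linear": [0.0148, 0.0194, 0.0016], "grip": 0.05}, {R: [3.0, -3.0, 6.4], "linear": [0.0169, 0.0177, -0.0002], "grip": 0.05}, {R: [3.0, -3.0, 6.4], "linear": [0.0187, 0.0156, -0.002], "grip": 0.05}, {R: [3.0, -3.0, 6.4], "linear": [0.0202, 0.0133, -0.0038], "grip": 0.05}, {R: [3.0, -3.0, 6.4], "linear": [0.0213, 0.0107, -0.0055], "grip": 0.05}, {R: [3.0, -3.0, 6.4], "linear": [0.022, 0.008, -0.0071], "grip": 0.05}]
[{R: [3.0, -3.0, 6.4], "linear": [0.0223, 0.0051, -0.0086], "grip": 0.05}, {R: [3.0, -3.0, 6.4], "linear": [0.0222, 0.0021, -0.01], "grip": 0.05}, {R: [3.0, -3.0, 6.4], "linear": [0.0217, -0.0009, -0.0112], "grip": 0.05}, {R: [0.0, 0.0, 0.0], "linear": [0.0, -0.0, 0.025], "grip": 0.05}, {R: [0.0, 0.0, 0.0], "linear": [0.0, -0.0, 0.025], "grip": 0.05}, {R: [0.0, 0.0, 0.0], "linear": [0.0, -0.0, 0.025], "grip": 0.05}, {R: [0.0, 0.0, 0.0], "linear": [0.0, -0.0, 0.025], "grip": 0.05}]
```

Run:
```python
from h import *
p,R=pose(); print(ctrl.get_obs()["q"]); print(R.as_matrix()[:,:2].T)
ba=np.radians(40); b=np.cos(ba)*vy+np.sin(ba)*vz
for s in(1,-1):
    Q=frame(b,s*vx); w=(R.inv()*Q).as_rotvec(); print(s,np.degrees(w),Q.as_matrix()[:,0])
```

```text
[ 3.92427743e-03 -3.06845190e-02  1.58737811e+00  3.45161359e-05
  1.58417880e+00 -1.36379425e+00]
[[-9.79450318e-01  2.01684377e-01 -6.97793927e-04]
 [ 2.01684299e-01  9.79450566e-01  1.81809493e-04]]
1 [ 38.91189842 -39.12101301  83.34064314] [ 0.12530521  0.63038159 -0.76610551]
-1 [ 39.19329604  38.98379508 -84.09664075] [-0.12530521 -0.63038159  0.76610551]
```

Call:
jog_arm --steps '[{"delta_rot":[3,-3,6.4],"linear":[0.004,0.0225,0.008],"grip":0.05},{"delta_rot":[3,-3,6.4],"linear":[0.007,0.0225,0.0065],"grip":0.05},{"delta_rot":[3,-3,6.4],"linear":[0.01,0.022,0.005],"grip":0.05},{"delta_rot":[3,-3,6.4],"linear":[0.0125,0.021,0.0035],"grip":0.05},{"delta_rot":[3,-3,6.4],"linear":[0.015,0.0195,0.0015],"grip":0.05},{"delta_rot":[3,-3,6.4],"linear":[0.017,0.0175,0],"grip":0.05},{"delta_rot":[3,-3,6.4],"linear":[0.0185,0.0155,-0.002],"grip":0.05},{"delta_rot":[3,-3,6.4],"linear":[0.02,0.0135,-0.004],"grip":0.05},{"delta_rot":[3,-3,6.4],"linear":[0.0215,0.0105,-0.0055],"grip":0.05},{"delta_rot":[3,-3,6.4],"linear":[0.022,0.008,-0.007],"grip":0.05}]'

```text
t: 10.95
tool_pos: [0.6019, 0.3079, 0.2128]
tool_rot: [1.648, 2.01, -0.745]
contact_force: [-0.4, -0.7, 0.9]
opening: 0.05
grip_force: 0.0
```

Call:
jog_arm --steps '[{"delta_rot":[3,-3,6.4],"linear":[0.022,0.005,-0.0085],"grip":0.05},{"delta_rot":[3,-3,6.4],"linear":[0.022,0.002,-0.01],"grip":0.05},{"delta_rot":[3,-3,6.4],"linear":[0.0215,-0.001,-0.011],"grip":0.05},{"delta_rot":[0,0,0],"linear":[0,0,0],"grip":0.05},{"delta_rot":[0,0,0],"linear":[0,0,0],"grip":0.05}]'

```text
t: 11.45
tool_pos: [0.6038, 0.3751, 0.1878]
tool_rot: [1.883, 1.557, -0.892]
contact_force: [-1.3, 0.2, -0.1]
opening: 0.0503
grip_force: 0.0
```

```bash
cat >> h.py <<'E'
def rot(y,z,th):
    c,s=np.cos(th),np.sin(th); dy,dz=y-56,z-62; return 56+dy*c+dz*s, 62-dy*s+dz*c
def bvec(deg): a=np.radians(deg); return np.cos(a)*vy+np.sin(a)*vz
E
python3 - <<'E'
from h import *
p,R=pose(); print(p,ctrl.get_obs()["q"])
b=bvec(40); R1=frame(b,vx); T=V(0,*rot(-32,229,1.65))-b*.014
print("togo tool",R.inv().apply(T-p),np.degrees((R.inv()*R1).as_rotvec()))
im,W=cloud("wrist"); cv2.imwrite("pics/w3.png",im[...,::-1])
X=(W-O); a,bb,z=X@vx,X@vy,W[...,2]
m=(abs(a)<.03)&(bb>.2)&(bb<.26)&(z>.115); print("bar",m.sum(),np.median(a[m]),a[m].min(),a[m].max(),bb[m].min(),bb[m].max(),z[m].max())
plan([(T,R1,5,.05)])
E
```

```text
[0.60383117 0.37505069 0.1877734 ] [ 0.65081991  0.72370707  1.00625843 -0.61158119  2.06022139  0.73073991]
togo tool [-0.00186381  0.00187712  0.0965271 ] [-0.20169097  0.27787176  0.48980193]
bar 838 0.001503186170600827 -0.004504467644332054 0.007838693519807196 0.22792879211068126 0.23868795523123193 0.17124144825011223
[{R: [-0.0, 0.0, 0.1], "linear": [0.0, 0.0003, 0.0196], "grip": 0.05}, {R: [-0.0, 0.0, 0.1], "linear": [-0.0, 0.0002, 0.0196], "grip": 0.05}, {R: [-0.0, 0.0, 0.1], "linear": [-0.0, 0.0002, 0.0196], "grip": 0.05}, {R: [-0.0, 0.0, 0.1], "linear": [-0.0, 0.0002, 0.0196], "grip": 0.05}, {R: [-0.0, 0.0, 0.1], "linear": [-0.0, 0.0002, 0.0196], "grip": 0.05}]
```

View pics/w3.png

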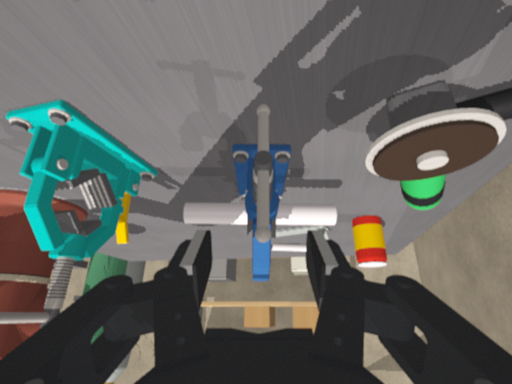

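The bar runs down column 263 (rows 105–240) and the fingers' centre is at about 259, so the gripper is aligned; I'll advance and grip.

Call:
jog_arm --steps '[{"delta_rot":[0,0,0.1],"linear":[-0.0003,0.0005,0.0195],"grip":0.05},{"delta_rot":[0,0,0.1],"linear":[-0.0003,0.0005,0.0195],"grip":0.05},{"delta_rot":[0,0,0.1],"linear":[-0.0003,0.0005,0.0195],"grip":0.05},{"delta_rot":[0,0,0.1],"linear":[-0.0003,0.0005,0.0195],"grip":0.05},{"delta_rot":[0,0,0.1],"linear":[-0.0003,0.0005,0.0175],"grip":0.05},{"delta_rot":[0,0,0],"linear":[0,0,0],"grip":0.05},{"delta_rot":[0,0,0],"linear":[0,0,0],"grip":0.03}]'

```text
t: 12.2
tool_pos: [0.5928, 0.3019, 0.1337]
tool_rot: [1.896, 1.545, -0.878]
contact_force: [0.9, 0.3, -0.4]
opening: 0.037
grip_force: 0.0
```

Call:
jog_arm --steps '[{"delta_rot":[0,0,0],"linear":[0,0,0],"grip":0},{"delta_rot":[0,0,0],"linear":[0,0,0],"grip":0},{"delta_rot":[0,0,0],"linear":[0,0,0],"grip":0},{"delta_rot":[0,0,0],"linear":[0,0,0],"grip":0},{"delta_rot":[0,0,0],"linear":[0,0,0],"grip":0},{"delta_rot":[0,0,0],"linear":[0,0,0],"grip":0}]' --newtons 50

```text
t: 12.8
tool_pos: [0.5929, 0.3034, 0.1333]
tool_rot: [1.894, 1.545, -0.879]
contact_force: [-1.4, 2.6, 6.0]
opening: 0.0081
grip_force: 48.9
```

```bash
cat > yoke.py <<'E'
from h import *
import sys
# rigid: from current pose rotate about hinge by dth (rad, toward shut), n rows ; slip = deg of tool tilt withheld
def arc(dth,n,slip=0,grip=0):
    p,R=pose(); h=V(0,56,62); out=[]
    for k in range(n):
        a=dth/n
        p2=h+Ro.from_rotvec(vx*a).apply(p-h)
        t=a-np.radians(slip)/n
        R2=Ro.from_rotvec(vx*t)*R
        out.append({"delta_rot":[round(float(x),1) for x in np.degrees((R.inv()*R2).as_rotvec())],"linear":[round(float(x),4) for x in R.inv().apply(p2-p)],"grip":grip})
        p,R=p2,R2
    print("\n".join(map(str,out))); print(p)
E
python3 - <<'E'
from yoke import *
p,R=pose();o=ctrl.get_obs(); print(p,o["opening"],o["contact_force"],o["q"]); print("loc",(p-O)@vy,p[2],(p-O)@vx)
arc(1.65,30)
E
```

```text
[0.59288772 0.30337024 0.1333145 ] 0.008070097348195963 [-1.42880832  2.56206017  6.03709176] [ 0.58894689  0.64350978  1.21720006 -0.61200204  1.91270145  0.77413156]
loc 0.2217971125361372 0.13331450033581266 0.0016866511533260885
{'delta_rot': [0.0, 3.2, -0.0], 'linear': [-0.0096, 0.0001, -0.0026], 'grip': 0}
{'delta_rot': [0.0, 3.2, -0.0], 'linear': [-0.0096, 0.0001, -0.0026], 'grip': 0}
{'delta_rot': [0.0, 3.2, -0.0], 'linear': [-0.0096, 0.0001, -0.0026], 'grip': 0}
{'delta_rot': [0.0, 3.2, -0.0], 'linear': [-0.0096, 0.0001, -0.0026], 'grip': 0}
{'delta_rot': [0.0, 3.2, -0.0], 'linear': [-0.0096, 0.0001, -0.0026], 'grip': 0}
{'delta_rot': [0.0, 3.2, -0.0], 'linear': [-0.0096, 0.0001, -0.0026], 'grip': 0}
{'delta_rot': [0.0, 3.2, -0.0], 'linear': [-0.0096, 0.0001, -0.0026], 'grip': 0}
{'delta_rot': [0.0, 3.2, -0.0], 'linear': [-0.0096, 0.0001, -0.0026], 'grip': 0}
{'delta_rot': [0.0, 3.2, -0.0], 'linear': [-0.0096, 0.0001, -0.0026], 'grip': 0}
{'delta_rot': [0.0, 3.2, -0.0], 'linear': [-0.0096, 0.0001, -0.0026], 'grip': 0}
{'delta_rot': [0.0, 3.2, -0.0], 'linear': [-0.0096, 0.000
[... 897 characters left out ...]
0026], 'grip': 0}
{'delta_rot': [0.0, 3.2, -0.0], 'linear': [-0.0096, 0.0001, -0.0026], 'grip': 0}
{'delta_rot': [0.0, 3.2, -0.0], 'linear': [-0.0096, 0.0001, -0.0026], 'grip': 0}
{'delta_rot': [0.0, 3.2, -0.0], 'linear': [-0.0096, 0.0001, -0.0026], 'grip': 0}
{'delta_rot': [0.0, 3.2, -0.0], 'linear': [-0.0096, 0.0001, -0.0026], 'grip': 0}
{'delta_rot': [0.0, 3.2, -0.0], 'linear': [-0.0096, 0.0001, -0.0026], 'grip': 0}
{'delta_rot': [0.0, 3.2, -0.0], 'linear': [-0.0096, 0.0001, -0.0026], 'grip': 0}
{'delta_rot': [0.0, 3.2, -0.0], 'linear': [-0.0096, 0.0001, -0.0026], 'grip': 0}
{'delta_rot': [0.0, 3.2, -0.0], 'linear': [-0.0096, 0.0001, -0.0026], 'grip': 0}
[0.54414731 0.05816852 0.22155462]
```

Call:
jog_arm --steps '[{"delta_rot":[0,1.6,0],"linear":[-0.0048,0,-0.0013],"grip":0},{"delta_rot":[0,3.2,0],"linear":[-0.0096,0,-0.0026],"grip":0},{"delta_rot":[0,3.2,0],"linear":[-0.0096,0,-0.0026],"grip":0},{"delta_rot":[0,3.2,0],"linear":[-0.0096,0,-0.0026],"grip":0},{"delta_rot":[0,3.2,0],"linear":[-0.0096,0,-0.0026],"grip":0}]'

```text
t: 13.3
tool_pos: [0.5886, 0.2822, 0.171]
tool_rot: [2.07, 1.692, -0.653]
contact_force: [0.3, 4.3, 1.4]
opening: 0.0081
grip_force: 49.3
```

```bash
cat >> yoke.py <<'E'
def stat():
    p,R=pose();o=ctrl.get_obs(); d=p-V(0,56,62); ang=np.arctan2(d[2],d@vy)
    b=-R.as_matrix()[:,2]
    print("loc",((p-O)@vy*1e3).round(1),(p[2]*1e3).round(1),"x",((p-O)@vx*1e3).round(1),"r",np.linalg.norm([d@vy,d[2]]).round(4),"ang",np.degrees(ang).round(2),"b",np.degrees(np.arctan2(b[2],b@vy)).round(2),"open",o["opening"],"F",o["contact_force"].round(1),"q",o["q"].round(2))
E
python3 -c "
from yoke import *
stat()"
```

```text
loc 200.2 171.0 x 1.7 r 0.1807 ang 37.1 b 54.75 open 0.008066150387702687 F [0.3 4.3 1.4] q [ 0.52  0.44  1.35 -0.46  1.76  0.73]
```

Call:
jog_arm --steps '[{"delta_rot":[0,3.2,0],"linear":[-0.0096,0,-0.0026],"grip":0},{"delta_rot":[0,3.2,0],"linear":[-0.0096,0,-0.0026],"grip":0},{"delta_rot":[0,3.2,0],"linear":[-0.0096,0,-0.0026],"grip":0},{"delta_rot":[0,3.2,0],"linear":[-0.0096,0,-0.0026],"grip":0},{"delta_rot":[0,3.2,0],"linear":[-0.0096,0,-0.0026],"grip":0},{"delta_rot":[0,3.2,0],"linear":[-0.0096,0,-0.0026],"grip":0},{"delta_rot":[0,3.2,0],"linear":[-0.0096,0,-0.0026],"grip":0},{"delta_rot":[0,3.2,0],"linear":[-0.0096,0,-0.0026],"grip":0},{"delta_rot":[0,3.2,0],"linear":[-0.0096,0,-0.0026],"grip":0},{"delta_rot":[0,3.2,0],"linear":[-0.0096,0,-0.0026],"grip":0}]'

```text
t: 14.3
tool_pos: [0.573, 0.2041, 0.2316]
tool_rot: [2.399, 1.962, -0.062]
contact_force: [-1.1, 3.8, 6.9]
opening: 0.0079
grip_force: 49.6
```

```bash
python3 -c "
from yoke import *
stat()"
```

```text
loc 120.5 231.6 x 1.6 r 0.1814 ang 69.18 b 86.73 open 0.007947991924742699 F [-1.1  3.8  6.9] q [ 0.24  0.03  1.64 -0.05  1.49  0.45]
```

Call:
jog_arm --steps '[{"delta_rot":[0,3.2,0],"linear":[-0.0096,0,-0.0026],"grip":0},{"delta_rot":[0,3.2,0],"linear":[-0.0096,0,-0.0026],"grip":0},{"delta_rot":[0,3.2,0],"linear":[-0.0096,0,-0.0026],"grip":0},{"delta_rot":[0,3.2,0],"linear":[-0.0096,0,-0.0026],"grip":0},{"delta_rot":[0,3.2,0],"linear":[-0.0096,0,-0.0026],"grip":0},{"delta_rot":[0,3.2,0],"linear":[-0.0096,0,-0.0026],"grip":0},{"delta_rot":[0,3.2,0],"linear":[-0.0096,0,-0.0026],"grip":0},{"delta_rot":[0,3.2,0],"linear":[-0.0096,0,-0.0026],"grip":0},{"delta_rot":[0,3.2,0],"linear":[-0.0096,0,-0.0026],"grip":0},{"delta_rot":[0,3.2,0],"linear":[-0.0096,0,-0.0026],"grip":0}]'

```text
t: 15.3
tool_pos: [0.5535, 0.1065, 0.2409]
tool_rot: [-2.148, -1.762, -0.555]
contact_force: [-6.9, -3.4, 14.4]
opening: 0.0078
grip_force: 50.4
```

Call:
jog_arm --steps '[{"delta_rot":[0,1.6,0],"linear":[-0.0048,0,-0.0013],"grip":0},{"delta_rot":[0,1.6,0],"linear":[-0.0048,0,-0.0013],"grip":0},{"delta_rot":[0,1.6,0],"linear":[-0.0048,0,-0.0013],"grip":0},{"delta_rot":[0,1.6,0],"linear":[-0.0048,0,-0.0013],"grip":0},{"delta_rot":[0,1.6,0],"linear":[-0.0048,0,-0.0013],"grip":0},{"delta_rot":[0,1.6,0],"linear":[-0.0048,0,-0.0013],"grip":0},{"delta_rot":[0,0,0],"linear":[0,0,0],"grip":0}]'

```text
t: 16.0
tool_pos: [0.5476, 0.0773, 0.2325]
tool_rot: [-2.039, -1.673, -0.709]
contact_force: [-13.4, -9.3, 21.3]
opening: 0.0078
grip_force: 51.5
```

```bash
python3 -c "
from yoke import *
stat()
im,W=cloud('scene'); cv2.imwrite('pics/s2.png',im[100:330,180:430,::-1].repeat(2,0).repeat(2,1))"
```

```text
loc -8.8 232.5 x 1.4 r 0.1824 ang 110.82 b 128.05 open 0.007775688108073912 F [-13.4  -9.3  21.3] q [-0.32 -0.16  1.91  0.66  1.49 -0.21]
```

View pics/s2.png

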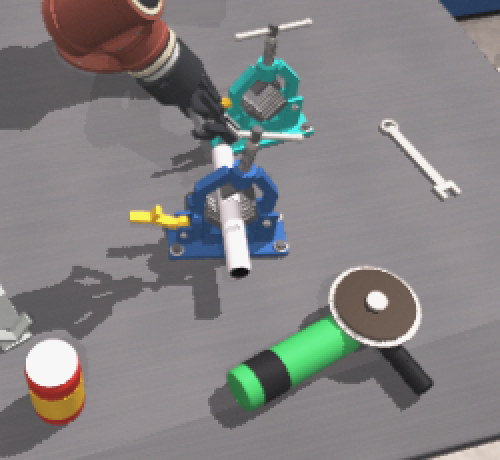

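The yoke is nearly down over the pipe, with the gripper on the hook-side half of the bar (about 225,130). The force is building up, so I'll relieve it before lowering the rest.

```bash
python3 -c "
from yoke import *
p,R=pose(); print(R.inv().apply([-.001,-.0007,.0015]))
print('F tool',R.inv().apply(ctrl.get_obs()['contact_force']),ctrl.get_obs()['wrist_torque'])
im,W=cloud('scene'); H,S,Vv=cv2.split(cv2.cvtColor(im,cv2.COLOR_RGB2HSV))
X=W-O; m=(abs(X@vx)<.012)&(X@vy>.02)&(X@vy<.08)&(W[...,2]>.19)&(S<60)
print(m.sum(),np.degrees(np.arctan(np.polyfit((X@vy)[m],W[...,2][m],1)[0])))
"
```

```text
[ 0.00023124 -0.00083188 -0.00173046]
F tool [  3.15984711 -10.80701841 -23.56753401] [0.43112882 1.40101812 1.0423738 ]
93 -1.2748183458326154
```

Call:
jog_arm --steps '[{"delta_rot":[0,0,0],"linear":[0,-0.001,-0.002],"grip":0},{"delta_rot":[0,0,0],"linear":[0,0,0],"grip":0}]'

```text
t: 16.3
tool_pos: [0.5474, 0.0766, 0.2323]
tool_rot: [-2.043, -1.673, -0.711]
contact_force: [-4.4, -6.3, 11.5]
opening: 0.0081
grip_force: 50.2
```

```bash
python3 -c "
from yoke import *
stat()
for n in ('scene','top'):
  im,W=cloud(n); H,S,Vv=cv2.split(cv2.cvtColor(im,cv2.COLOR_RGB2HSV))
  X=W-O; m=(abs(X@vx)<.02)&(X@vy>.012)&(X@vy<.09)&(W[...,2]>.20)&(S<60)
  a,z=(X@vy)[m],W[...,2][m]
  print(n,m.sum(),'slope,z0',np.polyfit(a,z,1),'end',a.max(),z.max())
  for lo in (.015,.03,.045,.06):
    q=(a>lo)&(a<lo+.015); print(lo,q.sum(),z[q].max() if q.any() else 0)
  bl=(H>103)&(H<125)&(S>120)&(abs(X@vx)<.03)&(abs(X@vy)<.09)&(W[...,2]>.03)
  print('arch top z',W[...,2][bl].max(),'y',(X@vy)[bl].min(),(X@vy)[bl].max())
"
```

```text
loc -9.6 232.3 x 1.3 r 0.1825 ang 111.07 b 127.93 open 0.008066831947109103 F [-4.4 -6.3 11.5] q [-0.32 -0.16  1.92  0.66  1.49 -0.21]
scene 143 slope,z0 [0.00725219 0.23154368] end 0.0835649636054677 0.24988154020887987
0.015 56 0.24988154020887987
0.03 17 0.23838473717149902
0.045 15 0.238085000279029
0.06 23 0.23629459499166178
arch top z 0.17206618236215857 y -0.08456676906902429 0.07039959819605393
top 85 slope,z0 [-0.21111356  0.24654623] end 0.08165109274419483 0.251067581387863
0.015 19 0.24962708436076403
0.03 15 0.241873595241024
0.045 17 0.23777498356977625
0.06 16 0.23686765059011747
arch top z 0.3050701920764695 y -0.08761506624644466 0.06778799908042606
```

Call:
jog_arm --steps '[{"delta_rot":[0,0,0],"linear":[0,-0.0005,-0.001],"grip":0},{"delta_rot":[0,1,0],"linear":[-0.003,0,-0.0011],"grip":0},{"delta_rot":[0,1,0],"linear":[-0.003,0,-0.0011],"grip":0},{"delta_rot":[0,1,0],"linear":[-0.003,0,-0.0011],"grip":0},{"delta_rot":[0,0,0],"linear":[0,0,0],"grip":0}]'

```text
t: 16.9
tool_pos: [0.5454, 0.0667, 0.2281]
tool_rot: [-2.009, -1.641, -0.758]
contact_force: [2.5, -6.8, 6.1]
opening: 0.0079
grip_force: 50.1
```

```bash
python3 -c "
from yoke import *
stat(); p,R=pose(); o=ctrl.get_obs(); print('F tool',R.inv().apply(o['contact_force']))"
```

```text
loc -19.7 228.1 x 1.2 r 0.1825 ang 114.5 b 130.97 open 0.007887269888836593 F [ 2.5 -6.8  6.1] q [-0.36 -0.15  1.93  0.71  1.51 -0.26]
F tool [-0.64279591  3.88801377 -8.63694762]
```

Call:
jog_arm --steps '[{"delta_rot":[0,1,0],"linear":[-0.003,0,-0.0011],"grip":0},{"delta_rot":[0,1,0],"linear":[-0.003,0,-0.0011],"grip":0},{"delta_rot":[0,0.6,0],"linear":[-0.002,0,-0.0008],"grip":0},{"delta_rot":[0,0,0],"linear":[0,0,0],"grip":0},{"delta_rot":[0,0,0],"linear":[0,0,0],"grip":0}]'

```text
t: 17.4
tool_pos: [0.5438, 0.0591, 0.2245]
tool_rot: [-1.978, -1.615, -0.798]
contact_force: [5.1, -6.9, 4.5]
opening: 0.0081
grip_force: 50.0
```

```bash
python3 -c "
from yoke import *
stat(); p,R=pose(); o=ctrl.get_obs(); print('F tool',R.inv().apply(o['contact_force']))"
```

```text
loc -27.4 224.5 x 1.2 r 0.1827 ang 117.17 b 133.55 open 0.008143296371028844 F [ 5.1 -6.9  4.5] q [-0.39 -0.14  1.94  0.75  1.52 -0.3 ]
F tool [-1.02568838  6.40778532 -7.15947237]
```

Call:
jog_arm --steps '[{"delta_rot":[0,0.5,0],"linear":[-0.0015,-0.0003,-0.0006],"grip":0},{"delta_rot":[0,0.5,0],"linear":[-0.0015,0.0005,-0.0006],"grip":0},{"delta_rot":[0,0,0],"linear":[0,0,0],"grip":0},{"delta_rot":[0,0,0],"linear":[0,0,0],"grip":0}]'

```text
t: 17.8
tool_pos: [0.5433, 0.0566, 0.2232]
tool_rot: [-1.964, -1.605, -0.813]
contact_force: [4.6, -4.5, 3.6]
opening: 0.0079
grip_force: 49.6
```

```bash
python3 -c "
from yoke import *
stat(); p,R=pose(); o=ctrl.get_obs(); print('F tool',R.inv().apply(o['contact_force']))
for n in ('scene','top'):
  im,W=cloud(n); H,S,Vv=cv2.split(cv2.cvtColor(im,cv2.COLOR_RGB2HSV))
  X=W-O; m=(abs(X@vx)<.02)&(X@vy>.012)&(X@vy<.09)&(W[...,2]>.20)&(S<60)
  a,z=(X@vy)[m],W[...,2][m]
  print(n,m.sum(),'end',a.max(),[z[(a>lo)&(a<lo+.015)].max() for lo in (.03,.045)])
"
```

```text
loc -29.9 223.2 x 1.2 r 0.1827 ang 118.06 b 134.6 open 0.00788152308362329 F [ 4.6 -4.5  3.6] q [-0.41 -0.13  1.94  0.76  1.53 -0.32]
F tool [-0.0174625   5.46039063 -4.97775435]
scene 72 end 0.06397844388495695 [np.float64(0.23531609960290603), np.float64(0.23579440069436614)]
top 56 end 0.06333098816380361 [np.float64(0.23807311350876922), np.float64(0.23987623202572533)]
```

Call:
jog_arm --steps '[{"delta_rot":[0,0.4,0],"linear":[-0.0013,0,-0.0005],"grip":0},{"delta_rot":[0,0.4,0],"linear":[-0.0013,0,-0.0005],"grip":0},{"delta_rot":[0,0,0],"linear":[0,0,0],"grip":0},{"delta_rot":[0,0,0],"linear":[0,0,0],"grip":0}]'

```text
t: 18.3
tool_pos: [0.5433, 0.0566, 0.2234]
tool_rot: [-1.949, -1.595, -0.831]
contact_force: [9.2, 8.0, 4.2]
opening: 0.0081
grip_force: 49.0
```

```bash
python3 -c "
from yoke import *
stat(); p,R=pose(); o=ctrl.get_obs(); print('F tool',R.inv().apply(o['contact_force']))
"
```

```text
loc -29.9 223.4 x 1.2 r 0.1829 ang 118.04 b 135.75 open 0.008113244757280496 F [9.2 8.  4.2] q [-0.41 -0.12  1.94  0.78  1.54 -0.33]
F tool [9.7076582  7.47488381 4.04254798]
```

Call:
jog_arm --steps '[{"delta_rot":[0,0,0],"linear":[0,0,0],"grip":0.02},{"delta_rot":[0,0,0],"linear":[0,0,0],"grip":0.04},{"delta_rot":[0,0,0],"linear":[0,0,0],"grip":0.05},{"delta_rot":[0,0,0],"linear":[0,0,0],"grip":0.05},{"delta_rot":[0,0,0],"linear":[0,0,-0.01],"grip":0.05},{"delta_rot":[0,0,0],"linear":[0,0,-0.03],"grip":0.05},{"delta_rot":[0,0,0],"linear":[0,0,-0.04],"grip":0.05},{"delta_rot":[0,0,0],"linear":[0,0,-0.04],"grip":0.05},{"delta_rot":[0,0,0],"linear":[0,0,0],"grip":0.05}]' --newtons 20

```text
t: 19.2
tool_pos: [0.525, -0.0319, 0.3102]
tool_rot: [-1.957, -1.601, -0.826]
contact_force: [0.1, -0.4, 0.1]
opening: 0.0499
grip_force: 0.0
```

```bash
cat >> h.py <<'E'
def hk(y,z,th): # hook point at home -> at th (outward)
    c,s=np.cos(th),np.sin(th); dy,dz=y+72,z-38; return -72+dy*c-dz*s, 38+dy*s+dz*c
def yellow(n):
    im,W=cloud(n); H,S,Vv=cv2.split(cv2.cvtColor(im,cv2.COLOR_RGB2HSV)); X=W-O
    m=(H>20)&(H<35)&(S>130)&(abs(X@vx)<.03)&(X@vy<-.04)&(X@vy>-.2)
    return im,(X@vx)[m],(X@vy)[m],W[...,2][m]
E
python3 - <<'E'
from yoke import *
stat()
for n in("wrist","scene","top"):
    im,a,y,z=yellow(n); print(n,len(a),"x",np.median(a) if len(a) else 0)
    for lo in np.arange(-.175,-.05,.01):
        q=(y>=lo)&(y<lo+.01)
        if q.sum()>2: print(round(lo,3),q.sum(),z[q].min().round(4),z[q].max().round(4),a[q].min().round(4),a[q].max().round(4))
    if n=="wrist": cv2.imwrite("pics/w4.png",im[...,::-1])
print(hk(-86.5,109,1.55))
t=V(0,*hk(-86.5,109,1.55)); b=bvec(135); Q=frame(b,vx)
plan([(t+b*.09,Q,None,.05),(t-b*.010,Q,5,.05)])
E
```

```text
loc -120.4 310.2 x 0.5 r 0.3045 ang 125.4 b 135.23 open 0.04992909614923058 F [ 0.1 -0.4  0.1] q [-0.58 -0.17  1.83  0.74  1.76 -0.34]
wrist 953 x 0.0009166413064938588
-0.175 9 0.367 0.3689 -0.0019 0.0004
-0.165 6 0.3671 0.3694 -0.003 0.0007
-0.155 98 0.0617 0.0663 -0.0077 0.0096
-0.145 131 -0.0007 0.0652 -0.0078 0.0115
-0.135 124 -0.0022 0.0644 -0.0078 0.0117
-0.125 144 0.0601 0.0787 -0.0079 0.0087
-0.115 85 0.0715 0.0801 -0.0078 0.0088
-0.105 83 -0.0013 0.0557 -0.0082 0.0121
-0.095 84 0.044 0.0516 -0.0069 0.0084
-0.085 98 0.0369 0.0494 -0.0084 0.0101
-0.075 80 0.0094 0.0499 -0.0089 0.0108
-0.065 11 0.0112 0.0452 -0.0089 0.0073
scene 138 x 0.001353387607955114
-0.165 4 0.0618 0.0684 -0.0063 0.0083
-0.155 13 0.0608 0.0692 -0.0061 0.0081
-0.145 13 0.0616 0.0648 -0.007 0.0097
-0.135 15 0.0588 0.068 -0.0074 0.0107
-0.125 18 0.0587 0.0802 -0.0035 0.011
-0.115 21 0.0543 0.0781 -0.0083 0.0101
-0.105 15 0.0452 0.0549 -0.0078 0.0083
-0.095 14 0.0439 0.0512 -0.0049 0.0093
-0.085 13 0.043 0.051 -0.0078 0.0085
-0.075 11 0.0463 0.0516 -0.0092 0.0044
top 70 x 0.0013160152389952101
-0.125 5 0.000
[... 325 characters left out ...]
[0.0, -0.1, -0.0], "linear": [-0.0361, 0.0003, 0.0147], "grip": 0.05}, {R: [0.0, -0.1, -0.0], "linear": [-0.0361, 0.0003, 0.0147], "grip": 0.05}, {R: [0.0, -0.1, -0.0], "linear": [-0.0361, 0.0003, 0.0148], "grip": 0.05}, {R: [0.0, -0.1, -0.0], "linear": [-0.0361, 0.0003, 0.0148], "grip": 0.05}, {R: [0.0, -0.1, -0.0], "linear": [-0.036, 0.0003, 0.0148], "grip": 0.05}, {R: [0.0, 0.0, 0.0], "linear": [-0.0, -0.0, 0.02], "grip": 0.05}, {R: [0.0, 0.0, 0.0], "linear": [-0.0, -0.0, 0.02], "grip": 0.05}, {R: [0.0, 0.0, 0.0], "linear": [-0.0, -0.0, 0.02], "grip": 0.05}, {R: [0.0, 0.0, 0.0], "linear": [-0.0, -0.0, 0.02], "grip": 0.05}]
[{R: [0.0, 0.0, 0.0], "linear": [-0.0, -0.0, 0.02], "grip": 0.05}]
```

View pics/w4.png

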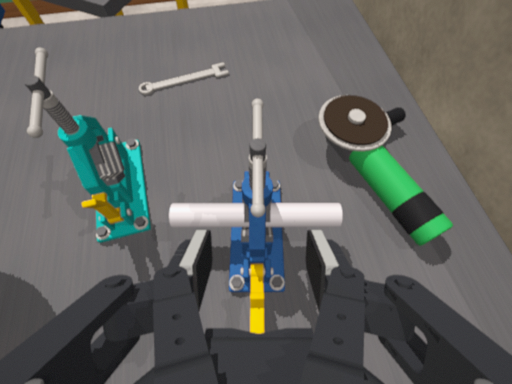

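The wrist view shows the yoke down over the pipe, which sticks out evenly (170–342 about column 257). The depth data put the hook at about 1.07 rad with its tail at vise (-141, 60) mm, not lying flat.

Run:
```python
from yoke import *
t=V(1,*hk(-86.5,109,1.07)); b=bvec(135); Q=frame(b,vx); print(t)
plan([(t+b*.07,Q,None,.05),(t-b*.010,Q,4,.05)])
```

```text
[ 0.52143861 -0.05255442  0.05936941]
[{R: [0.1, -0.1, -0.0], "linear": [-0.0382, 0.0006, 0.017], "grip": 0.05}, {R: [0.1, -0.1, -0.0], "linear": [-0.0382, 0.0006, 0.0171], "grip": 0.05}, {R: [0.1, -0.1, -0.0], "linear": [-0.0382, 0.0006, 0.0171], "grip": 0.05}, {R: [0.1, -0.1, -0.0], "linear": [-0.0381, 0.0006, 0.0172], "grip": 0.05}, {R: [0.1, -0.1, -0.0], "linear": [-0.0381, 0.0006, 0.0172], "grip": 0.05}, {R: [0.0, 0.0, 0.0], "linear": [-0.0, 0.0, 0.02], "grip": 0.05}, {R: [0.0, 0.0, 0.0], "linear": [-0.0, 0.0, 0.02], "grip": 0.05}, {R: [0.0, 0.0, 0.0], "linear": [-0.0, 0.0, 0.02], "grip": 0.05}, {R: [0.0, 0.0, 0.0], "linear": [-0.0, 0.0, 0.02], "grip": 0.05}]
```

Call:
jog_arm --steps '[{"delta_rot":[0.1,-0.1,0],"linear":[-0.038,0.0006,0.017],"grip":0.05},{"delta_rot":[0.1,-0.1,0],"linear":[-0.038,0.0006,0.017],"grip":0.05},{"delta_rot":[0.1,-0.1,0],"linear":[-0.038,0.0006,0.017],"grip":0.05},{"delta_rot":[0.1,-0.1,0],"linear":[-0.038,0.0006,0.017],"grip":0.05},{"delta_rot":[0.1,0,0],"linear":[-0.038,0.0006,0.017],"grip":0.05},{"delta_rot":[0,0,0],"linear":[0,0,0],"grip":0.05},{"delta_rot":[0,0,0],"linear":[0,0,0],"grip":0.05}]'

```text
t: 20.05
tool_pos: [0.5113, -0.0996, 0.1096]
tool_rot: [-1.947, -1.598, -0.804]
contact_force: [0.5, -0.6, 0.4]
opening: 0.0502
grip_force: 0.0
```

Run:
```python
from yoke import *
t=V(1,*hk(-86.5,109,1.07)); b=bvec(135); Q=frame(b,vx)
stat(); p,R=pose(); print("togo",R.inv().apply(t-b*.01-p),np.degrees((R.inv()*Q).as_rotvec()))
im,a,y,z=yellow("wrist"); q=(y<-.128)&(z>.05)&(z<.1); print("tail",q.sum(),"x",a[q].min(),a[q].max(),"y",y[q].min(),y[q].max(),"z",z[q].min(),z[q].max())
```

```text
loc -189.4 109.6 x 0.3 r 0.25 ang 169.03 b 135.16 open 0.050225116024388054 F [ 0.5 -0.6  0.4] q [-0.69  0.11  1.91  0.67  1.57 -0.66]
togo [-0.00172465  0.00123979  0.07948052] [-0.35536616 -0.14720203 -0.17543695]
tail 844 x -0.008033455104593435 0.009928981354016006 y -0.15712552155294454 -0.12802518605647062 z 0.058541524108364655 0.06582726978280447
```

Call:
jog_arm --steps '[{"delta_rot":[0,0,0],"linear":[-0.0005,0.0005,0.02],"grip":0.05},{"delta_rot":[0,0,0],"linear":[-0.0005,0.0005,0.02],"grip":0.05},{"delta_rot":[0,0,0],"linear":[-0.0005,0,0.02],"grip":0.05},{"delta_rot":[0,0,0],"linear":[0,0,0.019],"grip":0.05},{"delta_rot":[0,0,0],"linear":[0,0,0],"grip":0.03},{"delta_rot":[0,0,0],"linear":[0,0,0],"grip":0.01},{"delta_rot":[0,0,0],"linear":[0,0,0],"grip":0.01},{"delta_rot":[0,0,0],"linear":[0,0,0],"grip":0.01},{"delta_rot":[0,0,0],"linear":[0,0,0],"grip":0.01}]' --newtons 20

```text
t: 21.0
tool_pos: [0.5225, -0.0475, 0.0549]
tool_rot: [-1.947, -1.602, -0.803]
contact_force: [-6.0, 1.2, 2.5]
opening: 0.0174
grip_force: 23.9
```

Run:
```python
from yoke import *
stat(); p,R=pose(); h=V(0,-72,38)
# constant orientation; tail point at nominal angles
n=18; P=[V(0,*hk(-86.5,109,th)) for th in np.linspace(1.07,0,n+1)]
for k in range(n): print(R.inv().apply(P[k+1]-P[k]).round(4).tolist())
```

```text
loc -136.1 54.9 x 1.1 r 0.1923 ang -177.88 b 135.05 open 0.017441651931483948 F [-6.   1.2  2.5] q [-0.6   0.17  1.96  0.71  1.43 -0.66]
[0.0039, -0.0, -0.0019]
[0.004, -0.0, -0.0017]
[0.0041, -0.0, -0.0014]
[0.0041, -0.0, -0.0012]
[0.0042, -0.0, -0.0009]
[0.0043, -0.0, -0.0007]
[0.0043, -0.0, -0.0004]
[0.0043, -0.0, -0.0002]
[0.0043, -0.0, 0.0001]
[0.0043, 0.0, 0.0003]
[0.0043, 0.0, 0.0006]
[0.0042, 0.0, 0.0008]
[0.0042, 0.0, 0.0011]
[0.0041, 0.0, 0.0013]
[0.004, 0.0, 0.0016]
[0.0039, 0.0, 0.0018]
[0.0038, 0.0, 0.002]
[0.0037, 0.0, 0.0023]
```

Gripped the tail (opening 17.4 mm). I'll swing it up along its arc.

Call:
jog_arm --steps '[{"delta_rot":[0,0,0],"linear":[0.004,0,-0.002],"grip":0.01},{"delta_rot":[0,0,0],"linear":[0.004,0,-0.0017],"grip":0.01},{"delta_rot":[0,0,0],"linear":[0.004,0,-0.0014],"grip":0.01},{"delta_rot":[0,0,0],"linear":[0.004,0,-0.0012],"grip":0.01},{"delta_rot":[0,0,0],"linear":[0.0042,0,-0.0009],"grip":0.01},{"delta_rot":[0,0,0],"linear":[0.0043,0,-0.0007],"grip":0.01},{"delta_rot":[0,0,0],"linear":[0.0043,0,-0.0004],"grip":0.01},{"delta_rot":[0,0,0],"linear":[0.0043,0,-0.0002],"grip":0.01},{"delta_rot":[0,0,0],"linear":[0,0,0],"grip":0.01}]'

```text
t: 21.9
tool_pos: [0.526, -0.0303, 0.0834]
tool_rot: [-1.949, -1.602, -0.802]
contact_force: [-6.3, 0.9, -1.8]
opening: 0.0173
grip_force: 23.2
```

```bash
cat >> yoke.py <<'E'
def hs():
    stat(); p,R=pose(); print("F tool",R.inv().apply(ctrl.get_obs()["contact_force"]).round(1))
    im,a,y,z=yellow("scene"); q=(z>.04)
    t=q&(z>z[q].max()-.012)if z[q].max()>.09 else q&(y<-.13)
    print("yellow",q.sum(),"top z",z[q].max(),"ymin",y[q].min(),"hi pts",y[t].mean(),z[t].mean())
E
python3 -c "
from yoke import *
hs()"
```

```text
loc -118.6 83.4 x 1.1 r 0.1759 ang 173.02 b 134.95 open 0.017340449313479875 F [-6.3  0.9 -1.8] q [-0.57  0.11  1.97  0.72  1.45 -0.61]
F tool [-1.5 -6.4  1.1]
yellow 90 top z 0.09309989678931943 ymin -0.11814433282506019 hi pts -0.10198663466845907 0.08749782514148852
```

Call:
jog_arm --steps '[{"delta_rot":[0,0,0],"linear":[0.0043,-0.0005,0],"grip":0.01},{"delta_rot":[0,0,0],"linear":[0.0043,0,0.0003],"grip":0.01},{"delta_rot":[0,0,0],"linear":[0.0043,0,0.0006],"grip":0.01},{"delta_rot":[0,0,0],"linear":[0.0042,0,0.0008],"grip":0.01},{"delta_rot":[0,0,0],"linear":[0.0042,0,0.0011],"grip":0.01},{"delta_rot":[0,0,0],"linear":[0.0041,0,0.0013],"grip":0.01},{"delta_rot":[0,0,0],"linear":[0.004,0,0.0016],"grip":0.01},{"delta_rot":[0,0,0],"linear":[0,0,0],"grip":0.01}]'

```text
t: 22.75
tool_pos: [0.5308, -0.0061, 0.1011]
tool_rot: [-1.948, -1.603, -0.803]
contact_force: [-7.8, -1.7, 2.1]
opening: 0.0174
grip_force: 22.0
```

```bash
python3 -c "
from yoke import *
hs()"
```

```text
loc -93.9 101.1 x 1.1 r 0.155 ang 165.38 b 134.97 open 0.017400414704077844 F [-7.8 -1.7  2.1] q [-0.52  0.07  1.98  0.74  1.45 -0.56]
F tool [-0.7 -7.3 -3.7]
yellow 50 top z 0.10017017311884713 ymin -0.09437667361363425 hi pts -0.0833168653447562 0.0952007492272338
```

Call:
jog_arm --steps '[{"delta_rot":[0,0,0],"linear":[0.0039,-0.0003,0.0018],"grip":0.01},{"delta_rot":[0,0,0],"linear":[0.0038,0,0.002],"grip":0.01},{"delta_rot":[0,0,0],"linear":[0.003,0,0.0018],"grip":0.01},{"delta_rot":[0,0,0],"linear":[0,0,0],"grip":0.01},{"delta_rot":[0,0,0],"linear":[0,0,0],"grip":0.01}]'

```text
t: 23.3
tool_pos: [0.5331, 0.0053, 0.1053]
tool_rot: [-1.947, -1.603, -0.805]
contact_force: [-8.7, -1.1, 4.0]
opening: 0.0174
grip_force: 21.0
```

```bash
python3 -c "
from yoke import *
hs()"
```

```text
loc -82.3 105.3 x 1.1 r 0.145 ang 162.61 b 135.04 open 0.01735420342517604 F [-8.7 -1.1  4. ] q [-0.5   0.06  1.98  0.74  1.45 -0.54]
F tool [ 0.8 -8.3 -4.7]
yellow 41 top z 0.11125662813063898 ymin -0.08839435687995376 hi pts -0.07741476571125225 0.11125662813063898
```

Call:
jog_arm --steps '[{"delta_rot":[0,0,0],"linear":[0.001,0,0.0006],"grip":0.01},{"delta_rot":[0,0,0],"linear":[0.001,0,0.0006],"grip":0.01},{"delta_rot":[0,0,0],"linear":[0,0,0],"grip":0.01}]'

```text
t: 23.65
tool_pos: [0.5335, 0.0072, 0.1059]
tool_rot: [-1.948, -1.603, -0.804]
contact_force: [-9.2, -3.3, 4.6]
opening: 0.0172
grip_force: 20.8
```

```bash
python3 -c "
from yoke import *
hs()"
```

```text
loc -80.3 105.9 x 1.2 r 0.1432 ang 162.16 b 135.01 open 0.01722623652695293 F [-9.2 -3.3  4.6] q [-0.5   0.06  1.98  0.75  1.45 -0.54]
F tool [-0.3 -8.4 -6.8]
yellow 37 top z 0.10951409070684529 ymin -0.08554094617827929 hi pts -0.0752599474514491 0.10356351142303513
```

Call:
jog_arm --steps '[{"delta_rot":[0,0,0],"linear":[0.001,-0.0003,0.0006],"grip":0.01},{"delta_rot":[0,0,0],"linear":[0.001,0,0.0006],"grip":0.01},{"delta_rot":[0,0,0],"linear":[0,0,0],"grip":0.01},{"delta_rot":[0,0,0],"linear":[0,0,0],"grip":0.01}]'

```text
t: 24.1
tool_pos: [0.5339, 0.0094, 0.1065]
tool_rot: [-1.948, -1.603, -0.805]
contact_force: [-8.3, -2.5, 3.8]
opening: 0.0175
grip_force: 20.3
```

```bash
python3 -c "
from yoke import *
hs()"
```

```text
loc -78.1 106.5 x 1.1 r 0.1413 ang 161.64 b 135.01 open 0.017499117630236996 F [-8.3 -2.5  3.8] q [-0.5   0.05  1.98  0.75  1.44 -0.53]
F tool [-0.2 -7.7 -5.5]
yellow 33 top z 0.097360472001582 ymin -0.08519020715978735 hi pts -0.07243936338215727 0.09367218812867062
```

Call:
jog_arm --steps '[{"delta_rot":[0,0,0],"linear":[0.001,0,0.0006],"grip":0.01},{"delta_rot":[0,0,0],"linear":[0.001,0,0.0006],"grip":0.01},{"delta_rot":[0,0,0],"linear":[0.001,0,0.0006],"grip":0.01},{"delta_rot":[0,0,0],"linear":[0,0,0],"grip":0.01},{"delta_rot":[0,0,0],"linear":[0,0,0],"grip":0.01}]'

```text
t: 24.65
tool_pos: [0.5346, 0.0129, 0.1074]
tool_rot: [-1.948, -1.603, -0.805]
contact_force: [-7.8, -1.4, 4.0]
opening: 0.0173
grip_force: 19.7
```

```bash
python3 -c "
from yoke import *
hs()
im,W=cloud('wrist'); cv2.imwrite('pics/w5.png',im[...,::-1])"
```

```text
loc -74.5 107.4 x 1.2 r 0.1382 ang 160.84 b 135.03 open 0.017274838989106235 F [-7.8 -1.4  4. ] q [-0.49  0.05  1.98  0.75  1.44 -0.53]
F tool [ 0.8 -7.4 -4.8]
yellow 37 top z 0.09687167139911396 ymin -0.08241656480383054 hi pts -0.07347024157536469 0.0929839590291025
```

View pics/w5.png

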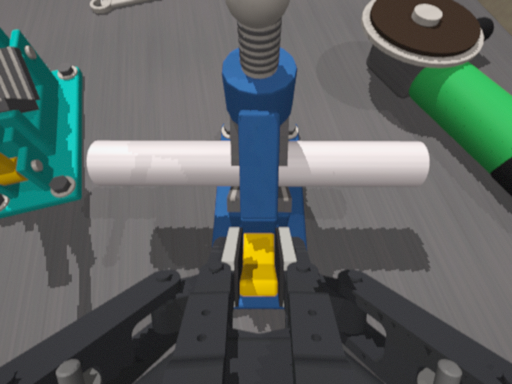

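The wrist view shows the tail (240–275, 235–295) between the pads right against the yoke; I'll check the angle from depth points.

Run:
```python
from yoke import *
im,a,y,z=yellow("wrist"); q=(z>.03)&(z<.15)&(abs(a)<.012); y,z=y[q],z[q]
for lo in np.arange(-.12,-.03,.005):
    s=(y>=lo)&(y<lo+.005)
    if s.sum(): print(round(lo,3),s.sum(),z[s].min().round(4),np.median(z[s]).round(4),z[s].max().round(4))
r=np.hypot(y+.072,z-.038); i=r.argmax(); print("farthest",y[i],z[i],r[i])
z1=np.load("pics/w1.npz"); im=z1["im"];W=z1["W"]; H,S,Vv=cv2.split(cv2.cvtColor(im,cv2.COLOR_RGB2HSV)); X=W-O
m=(H>20)&(H<35)&(S>130)&(abs(X@vx)<.015)&(X@vy<-.04)&(X@vy>-.2)&(W[...,2]>.04); y1,zz=(X@vy)[m],W[...,2][m]
r1=np.hypot(y1+.072,zz-.038); 
for nm,yy,zq in(("old",y1,zz),("new",y,z)):
    rr=np.hypot(yy+.072,zq-.038); an=np.degrees(np.arctan2(zq-.038,yy+.072))
    for lo in np.arange(.03,.1,.006):
        s=(rr>=lo)&(rr<lo+.006)
        if s.sum()>2: print(nm,round(lo,3),s.sum(),"ang",an[s].min().round(1),an[s].max().round(1))
```

```text
-0.105 199 0.1166 0.119 0.1232
-0.1 438 0.1178 0.1205 0.124
-0.095 225 0.1099 0.1156 0.121
-0.09 188 0.1003 0.1062 0.1109
-0.085 186 0.0901 0.095 0.1043
-0.08 275 0.0903 0.0937 0.0961
-0.075 265 0.0914 0.094 0.0958
-0.07 258 0.0748 0.0944 0.0967
-0.065 46 0.093 0.0946 0.096
farthest -0.10183686692188752 0.12316877720693276 0.09024388754169765
old 0.03 32 ang 150.7 172.4
old 0.036 28 ang 151.2 158.7
old 0.042 4 ang 153.0 156.2
old 0.048 24 ang 134.5 154.5
old 0.054 100 ang 133.5 158.3
old 0.06 40 ang 155.8 164.4
old 0.066 42 ang 157.9 163.1
old 0.072 39 ang 158.9 163.5
old 0.078 40 ang 159.9 163.1
old 0.084 30 ang 160.6 163.6
new 0.042 4 ang 82.9 85.3
new 0.048 7 ang 91.2 100.3
new 0.054 952 ang 81.3 101.1
new 0.06 94 ang 100.2 102.8
new 0.066 106 ang 100.2 104.0
new 0.072 108 ang 103.2 105.3
new 0.078 143 ang 104.5 110.4
new 0.084 662 ang 105.2 110.7
```

Call:
jog_arm --steps '[{"delta_rot":[0,0,0],"linear":[0,-0.0005,0],"grip":0.005},{"delta_rot":[0,0,0],"linear":[0,0,0],"grip":0.005},{"delta_rot":[0,-1,0],"linear":[0.0009,0,0.0008],"grip":0.005},{"delta_rot":[0,-1,0],"linear":[0.0009,0,0.0008],"grip":0.005},{"delta_rot":[0,-1,0],"linear":[0.0009,0,0.0008],"grip":0.005},{"delta_rot":[0,0,0],"linear":[0,0,0],"grip":0.005}]' --newtons 60

```text
t: 25.4
tool_pos: [0.5353, 0.0165, 0.1074]
tool_rot: [-1.986, -1.634, -0.76]
contact_force: [-5.3, -2.6, 1.8]
opening: 0.0159
grip_force: 59.1
```

```bash
cat >> yoke.py <<'E'
def prof():
    im,a,y,z=yellow("wrist"); q=(z>.03)&(z<.15)&(abs(a)<.012); y,z=y[q],z[q]
    rr=np.hypot(y+.072,z-.038); an=np.degrees(np.arctan2(z-.038,y+.072))
    for lo in (.054,.066,.072,.078):
        s=(rr>=lo)&(rr<lo+.006)
        if s.sum()>2: print(lo,s.sum(),"ang",an[s].min().round(1),np.median(an[s]).round(1),an[s].max().round(1))
    s=(z<.099)&(z>.088)&(y>-.083); print("nose slope deg",np.degrees(np.arctan(np.polyfit(y[s],z[s],1)[0])),"z",z[s].mean(),"y",y[s].min(),y[s].max())
E
python3 -c "
from yoke import *
hs(); print(ctrl.get_obs()['wrist_torque']); prof()"
```

```text
loc -70.8 107.4 x 1.1 r 0.1348 ang 160.29 b 131.95 open 0.01591064179994679 F [-5.3 -2.6  1.8] q [-0.46  0.03  1.99  0.71  1.41 -0.49]
F tool [-1.5 -4.7 -3.7]
yellow 31 top z 0.10856466274525703 ymin -0.08248766266784384 hi pts -0.07403678226026716 0.10352993709836937
[-0.40799432  0.66577284  0.42423329]
0.054 775 ang 81.8 89.6 97.5
0.066 104 ang 92.0 99.7 100.5
0.072 120 ang 88.5 100.8 101.4
0.078 127 ang 101.0 101.9 107.7
nose slope deg -4.6541543217570895 z 0.09420459446004452 y -0.08075151798049746 -0.06408819685667393
```

Call:
jog_arm --steps '[{"delta_rot":[0,-1,0],"linear":[0.0009,0,0.0008],"grip":0.005},{"delta_rot":[0,-1,0],"linear":[0.0009,0,0.0008],"grip":0.005},{"delta_rot":[0,0,0],"linear":[0,0,0],"grip":0.005},{"delta_rot":[0,0,0],"linear":[0,0,0],"grip":0.005}]'

```text
t: 25.9
tool_pos: [0.5354, 0.0169, 0.107]
tool_rot: [-2.013, -1.655, -0.726]
contact_force: [-9.6, -11.3, 2.8]
opening: 0.0159
grip_force: 67.6
```

```bash
python3 -c "
from yoke import *
hs(); print(ctrl.get_obs()['wrist_torque']); prof()"
```

```text
loc -70.5 107.0 x 1.2 r 0.1342 ang 160.43 b 129.75 open 0.015887165103819226 F [ -9.6 -11.3   2.8] q [-0.45  0.02  1.99  0.68  1.39 -0.47]
F tool [ -8.2  -7.2 -10.4]
yellow 34 top z 0.10744293274599584 ymin -0.08236541285420418 hi pts -0.07386144873674726 0.1018361671833514
[-1.18613772  1.06561608  0.65685895]
0.054 746 ang 81.7 89.5 97.0
0.066 103 ang 92.1 98.9 100.0
0.072 136 ang 87.8 100.0 100.9
0.078 139 ang 100.5 101.2 106.7
nose slope deg -5.544704003531025 z 0.09420486395529055 y -0.07955578559554016 -0.06386954623993553
```

The hook has stopped with the force rising, so it is home. One small extra push, then release and retreat.

Call:
jog_arm --steps '[{"delta_rot":[0,0,0],"linear":[0.0006,0,0.0005],"grip":0.005},{"delta_rot":[0,0,0],"linear":[0,0,0],"grip":0.005},{"delta_rot":[0,0,0],"linear":[0,0,0],"grip":0.02},{"delta_rot":[0,0,0],"linear":[0,0,0],"grip":0.04},{"delta_rot":[0,0,0],"linear":[0,0,0],"grip":0.05},{"delta_rot":[0,0,0],"linear":[0,0,0],"grip":0.05},{"delta_rot":[0,0,0],"linear":[0,0,-0.01],"grip":0.05},{"delta_rot":[0,0,0],"linear":[0,0,-0.03],"grip":0.05},{"delta_rot":[0,0,0],"linear":[0,0,-0.04],"grip":0.05},{"delta_rot":[0,0,0],"linear":[0,0,-0.04],"grip":0.05}]'

```text
t: 27.0
tool_pos: [0.5202, -0.0563, 0.1987]
tool_rot: [-2.009, -1.651, -0.728]
contact_force: [0.3, -1.1, 0.0]
opening: 0.0501
grip_force: 0.0
```

Call:
jog_arm --steps '[{"delta_rot":[0,0,0],"linear":[0,0,-0.03],"grip":0.05},{"delta_rot":[0,0,0],"linear":[0,0,-0.02],"grip":0.05},{"delta_rot":[0,0,0],"linear":[0,0,0],"grip":0.05},{"delta_rot":[0,0,0],"linear":[0,0,0],"grip":0.05}]'

```text
t: 27.4
tool_pos: [0.5146, -0.0874, 0.2357]
tool_rot: [-2.011, -1.651, -0.729]
contact_force: [0.6, 0.6, -0.6]
opening: 0.05
grip_force: 0.0
```

Run:
```python
from yoke import *
stat(); prof()
im,W=cloud("scene"); a=cv2.resize(im[110:270,200:400,::-1],None,fx=3,fy=3,interpolation=cv2.INTER_CUBIC); cv2.imwrite("pics/s3.png",a)
H,S,Vv=cv2.split(cv2.cvtColor(im,cv2.COLOR_RGB2HSV)); X=W-O
m=(abs(X@vx)<.02)&(X@vy>.012)&(X@vy<.09)&(W[...,2]>.20)&(S<60); print("bar end",(X@vy)[m].max())
```

```text
loc -176.8 235.7 x 1.1 r 0.2904 ang 143.28 b 129.99 open 0.05003403530620379 F [ 0.6  0.6 -0.6] q [-0.64 -0.09  1.85  0.62  1.69 -0.47]
0.054 165 ang 81.5 88.7 95.2
0.078 8 ang 107.0 107.1 107.1
nose slope deg 1.480669999048246 z 0.09385460727519337 y -0.07717586722304913 -0.06378265251510094
bar end 0.06391142258479415
```

View pics/s3.png

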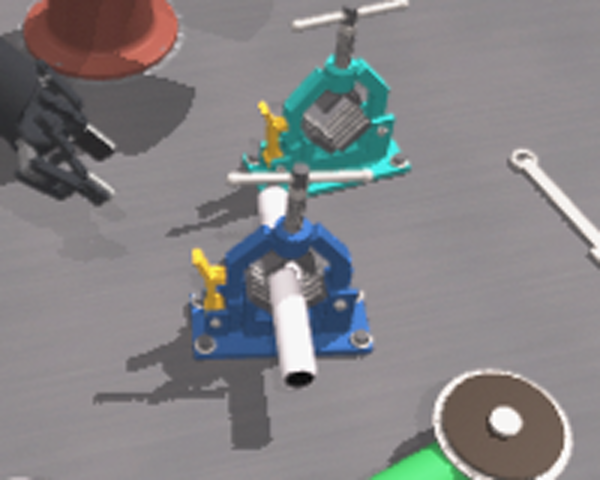

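The blue vise now looks like the closed teal one: yoke down, hook upright over the lug at (210,280), pipe centred, gripper clear. I'm handing the job in.

```bash
python3 -c "
from station import ctrl
print(ctrl.finish_job())"
```

```text
the job is handed in; nothing more can be done
None
```

The job is handed in (result not reported): the pipe lies centred in the vise's V, the yoke was lowered under control until its foot was down, the hook was swung up to its stop over the lug, and the gripper is open and clear of everything.

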